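# Rock the control bottles and load the analyser

### The job

Pull the analyser's drawer well open by its handle, then load the amber control bottles standing on the bench, one after another from the shortest to the tallest: lift each one, tilt it to 45 degrees and hold it so in the air for three seconds to mix it, bring it back level and stand it upright anywhere on the drawer's floor before fetching the next. When all the bottles that are there (two to four) stand upright in the drawer, push it fully shut, and leave the other things on the bench where they are.

Things in the scene. Friction and masses are not known exactly. Their poses are not given: they have to be found in the camera images.
- drawer (a joint): the slide of the analyser's loading drawer, in m: 0 = fully shut, grows as the drawer comes out towards the robot, stop at 0.200. It starts between 0 and 0.03. Light friction (about 1.5 N) plus damping of 6 N per m/s; it stays where it is left.
- drawer_in (a point): middle of the front edge of the drawer's inner floor, at the foot of the front panel, 17 mm above the bench; travels with the drawer. x points into the analyser (the drawer opens along -x), y left, z up. Inside 240 mm along x (0 to 240), 350 mm along y (+-175); side and back walls 5 mm thick, 40 mm above the floor. White front panel 12 mm thick (x 0 to -12 mm), 390 mm wide, top 115 mm above the floor. Fully out, the floor is uncovered from x = 0 to 200 mm.
- housing_edge (a point): middle of the upper front edge of the analyser's fixed white housing, 146 mm above the bench, same axes as drawer_in. The housing is 270 mm deep (x), 394 mm wide (y); a grey head on top of it, 60 mm high, begins 130 mm behind this edge. The drawer opening's upper edge is 117 mm above the drawer's floor, so every bottle passes under it.
- drawer_handle (a point): middle of the drawer's handle: a straight steel bar 11 mm thick, 130 mm long, along the drawer's y axis, 35 mm out from the panel's face (29 mm of free gap behind it), 107 mm above the bench, 39 mm below the housing's top. Same axes as drawer_in. Two thin stalks hold it, 55 mm either side of the middle.
- bottle45: sealed control bottle 45 mm tall: straight round amber glass body, 52 mm across, 27 mm high with a paper band, and on it a white round cap 42 mm across and 18 mm high. 60 to 240 g, stiff. Origin at the centre of its underside, z up along the bottle. Stands on the bench to the robot's right at the start. May be absent.
- bottle60: sealed control bottle 60 mm tall: straight round amber glass body, 52 mm across, 42 mm high with a paper band, and on it a white round cap 42 mm across and 18 mm high. 60 to 240 g, stiff. Origin at the centre of its underside, z up along the bottle. Stands on the bench to the robot's right at the start. May be absent.
- bottle75: sealed control bottle 75 mm tall: straight round amber glass body, 52 mm across, 57 mm high with a paper band, and on it a white round cap 42 mm across and 18 mm high. 60 to 240 g, stiff. Origin at the centre of its underside, z up along the bottle. Stands on the bench to the robot's right at the start. May be absent.
- bottle90: sealed control bottle 90 mm tall: straight round amber glass body, 52 mm across, 72 mm high with a paper band, and on it a white round cap 42 mm across and 18 mm high. 60 to 240 g, stiff. Origin at the centre of its underside, z up along the bottle. Stands on the bench to the robot's right at the start. May be absent.
- tape_roll: a roll of paper tape lying flat, 48 mm across and 19 mm high, among the bottles; not part of the job. Origin under its centre
- petri: a clear flat dish, 93 mm across and 15 mm high, on the right; not part of the job. Origin under its centre
- beaker: an empty clear glass beaker 64 mm across and 85 mm high, beyond the bottles; not part of the job. Origin under its centre
- marker: a white marker pen with a black cap, 130 x 12 mm, lying beyond the bottles; not part of the job. Origin under its middle, x along it

How it is judged:
By the outcome, as a careful person would: the job done as asked, in the order asked, and still so for the second after the job is handed in, with the robot touching nothing.
Of bottle45, bottle60, bottle75, bottle90 only 2 to 4 are there at a start; the rules pass over those that are not, and their reading is None.
At some moment in a run one of bottle45, bottle60, bottle75 may be knocked a few centimetres aside while the robot is not near it.
It also fails if it takes over 210 s, if anything falls off the work surface, if the arm or the gripper's body presses on something with over 40 N, if the wrist force passes 120 N, or if a joint passes its speed limit or range.

### The arm

A 6-joint arm with a two-finger parallel gripper is mounted at the origin on the work surface. World frame = base frame: x ahead of the robot, y to its left, z up, the work surface at z = 0. Lengths are in mm, angles in degrees, forces in N, time in s.
With the tool pointing down it reaches from about 350 to 850 mm from the base axis. Payload 8.1 kg.
Tool frame: the origin (TCP) lies where the fingers leave the gripper's body, on its centre line; the fingertips stand 73 mm ahead of it and the grasp point (between the pads) lies 54 mm ahead of it; z points along the fingers, y is the line along which they close (so a half turn about z gives the same grasp; the last joint's range is limited). The gripper opens to 85 mm and grips with 20 to 120 N. Pads are 22 mm wide; open, the fingers measure 114 mm over their backs; the gripper's body (76 mm by 85 mm) begins 54 mm behind the grasp point. The pads swing forward as they close: fully open they stand 13 mm farther back than shut.
Start: joints at [62.372, 7.471, 85.268, -0, 87.261, -4.893], TCP at [231.861, 553.395, 303.892] pointing down, gripper open.
Joint ranges: [-169.43, 169.43], [-51.17, 129.36], [1.28, 143.12], [-76.62, 256.62], [0, 156.53], [-152.29, 152.29]. Speed limits (degrees/s): [136.94, 136.94, 159.86, 180, 180, 180].

### API

Orientations are given as [roll, pitch, yaw] about the fixed x, y, z axes, in that order (R = Rz(yaw) Ry(pitch) Rx(roll)).
In Python, from bench import sense, optics, r gives the robot as it stands.
- The arm moves only by the tool servo_tool, never from a script. Its argument "plan" is a list that holds one entry, the list of rows, each a list of 5 numbers: the shift along the world's x, y, z in m, then the turn about the world's z in degrees, then the finger opening in m, from 0 to 0.0854. A call has 1 to 10 rows; each row shifts and turns the commanded pose from where the row before left it; what a row does not reach is not made up. A row lasts 1/10 s, in which the tool goes at most 50 mm and 8.59 degrees, less where a joint would pass 70% of its speed; a pose out of reach is approached as far as the arm can. A call is refused whole if a number of a shift passes 0.05 or a number of a turn 8.59, either way. A call with a gripper value outside its range is refused whole. The fingers move at their own pace and stop on an object; "force" is the grip in N (left out, the last holds). Time passes only in rows, so rows that do not move let the fingers close. It gives the time, the measured TCP pose, the force, the opening and the grip force at its end, in the units of the state.
- sense(): the state, without advancing time (a new reading comes with each control period).
- optics.snapshot(name): name is "scene" or "top" or "wrist"; returns a dict with "frame" (400x640x3 uint8, blue, green, red), "fx", "fy", "cx", "cy" (pixels), "dist_coeffs" ([k1, k2, p1, p2, k3] as OpenCV has them; the pictures are not rectified), "cam_to_world" (4x4, takes a point from camera to world coordinates). Camera axes: x right, y down, z forward; pixel columns grow to the right and rows downward; lengths in mm; the calibration is good to about 2 mm. A picture is of the moment at which its call begins. There is no depth.
- r.hand_in(): hands the job in; it is judged then, once.
The state is a dict: "time": time; "joint_pos": joint angles; "qd": joint speeds; "joint_efforts": joint torques, N m; "tool_pos": TCP position; "tcp_rot": TCP orientation; "ft_force": force on the tool from outside, world axes, zero at the start; "wrist_torque": the same for the moment, N m; "finger_gap": finger opening in mm; "grip_force": force on a finger pad.
Only numpy, scipy, OpenCV 4.12 (cv2) and the standard library are available. Lean on these libraries where they do the work, as an engineer would, in place of code of your own. Each camera call takes 0.05 s, during which the arm holds its last target. There are 200 camera calls.

## Working session

There is one attempt and no reset: what is moved stays moved. The work goes in short steps, Python scripts to look and compute and a tool call to move; the robot and the scene stay as the last step left them, time stands still between calls to the robot, and variables do not carry over. Pictures are saved under pics/ and viewed, at most 14 in all, crops included, and the job is handed in when it is done.

Besides the shell and the picture viewer there is one more tool, called after "Request:" as a command line: name --argument value ..., lists and objects as JSON in quotes. servo_tool: Moves the arm, as the interface text tells. Its arguments: {"type":"object","properties":{"plan":{"type":"array"},"force":{"type":"number"}},"required":["plan"]}

```bash
ls; mkdir -p pics
cat > h.py <<'E'
import numpy as np, cv2
from bench import sense, optics, r
def snap(n,f=None):
    s=optics.snapshot(n)
    if f: cv2.imwrite('pics/'+f,s['frame'])
    return s
def ray(s,u,v):
    K=np.array([[s['fx'],0,s['cx']],[0,s['fy'],s['cy']],[0,0,1.]])
    p=cv2.undistortPoints(np.array([[[u,v]]],float),K,np.array(s['dist_coeffs'],float)).ravel()
    T=np.array(s['cam_to_world']); return T[:3,3],T[:3,:3]@np.array([p[0],p[1],1])
def onz(s,u,v,z):
    o,d=ray(s,u,v); return o+d*(z-o[2])/d[2]
def st():
    s=sense(); print({k:np.round(s[k],1).tolist() for k in ('time','joint_pos','tool_pos','tcp_rot','ft_force','finger_gap','grip_force')})
E
python3 - <<'E'
from h import *
for n in('top','scene','wrist'):
    s=snap(n,n+'0.png'); print(n,np.round(s['cam_to_world'],2).tolist(),s['fx'],s['cx'],s['cy'])
st()
E
```

```text
pics
top [[0.0, -0.99, 0.13, 407.78], [-1.0, -0.0, 0.01, -148.38], [-0.01, -0.13, -0.99, 1441.01], [0.0, 0.0, 0.0, 1.0]] 495.4253396773746 317.90149365658425 206.86680441375097
scene [[0.79, 0.47, -0.4, 1060.24], [0.62, -0.61, 0.5, -720.6], [-0.0, -0.64, -0.77, 1005.91], [0.0, 0.0, 0.0, 1.0]] 467.39918308494254 315.44559688220727 203.98041459569524
wrist [[0.39, 0.89, 0.25, 169.25], [0.92, -0.37, -0.11, 579.31], [-0.0, 0.27, -0.96, 373.38], [0.0, 0.0, 0.0, 1.0]] 277.78849044063924 318.2199526444217 193.83982572903253
{'time': 0.2, 'joint_pos': [62.4, 7.5, 85.3, 0.0, 87.3, -4.9], 'tool_pos': [231.7, 553.1, 303.0], 'tcp_rot': [-179.9, -0.0, 157.3], 'ft_force': [0.4, -0.7, 0.7], 'finger_gap': 85.2, 'grip_force': 0.0}
```

View pics/top0.png

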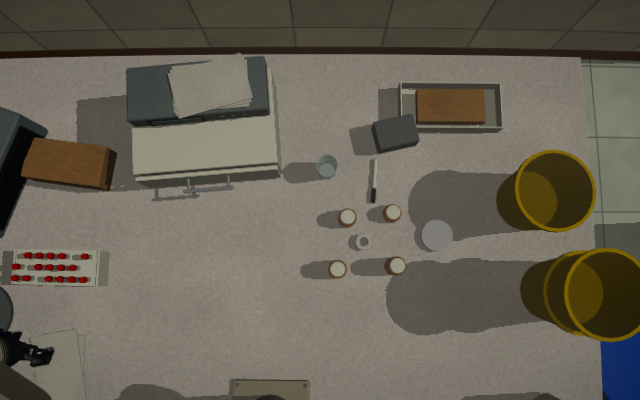

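View pics/scene0.png

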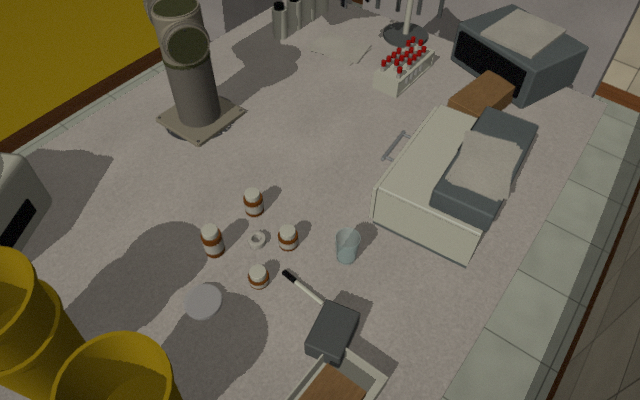

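Run:
```python
from h import *
t=snap('top');s=snap('scene')
def blobs(fr,x0,y0,x1,y1):
    hsv=cv2.cvtColor(fr,cv2.COLOR_BGR2HSV)
    m=((hsv[...,2]>150)&(hsv[...,1]<40)).astype(np.uint8)
    k=np.zeros_like(m);k[y0:y1,x0:x1]=m[y0:y1,x0:x1]
    n,_,a,c=cv2.connectedComponentsWithStats(k)
    return [(c[i],a[i]) for i in range(1,n) if a[i][4]>30]
for nm,sn,b in(('top',t,(315,195,415,285)),('scene',s,(190,175,310,300))):
    for c,a in blobs(sn['frame'],*b): print(nm,np.round(c,1),a)
c=cv2.resize(t['frame'][150:290,120:460],None,fx=2.35,fy=2.35,interpolation=2); cv2.imwrite('pics/tc.png',c)
c=cv2.resize(s['frame'][90:310,180:400],None,fx=2.7,fy=2.7,interpolation=2); cv2.imwrite('pics/sc.png',c)
for u,v,z in((184,190,107),(232,182,107),(133,178,146),(280,168,146),(347,217,60),(393,213,60),(397,266,60),(337,269,60),(326,165,60)): print(u,v,onz(t,u,v,z).round())
```

```text
top [394.8 212.1] [389 206  11  12  77]
top [348.  216.7] [342 211  12  12 104]
top [399.3 265.9] [393 259  12  14  86]
top [337.6 269. ] [331 263  13  13 125]
scene [249.6 195.4] [245 191  11   8  41]
scene [206.3 233.1] [202 229  11   8  44]
scene [285.4 233. ] [280 228  12  10  50]
scene [255.4 275.2] [250 271  14   9  55]
scene [302.1 287.6] [295 281  15  15  57]
184 190 [634. 234. 107.]
232 182 [656. 102. 107.]
133 178 [660. 364. 146.]
280 168 [687. -33. 146.]
347 217 [ 566. -216.   60.]
393 213 [ 578. -345.   60.]
397 266 [ 430. -354.   60.]
337 269 [ 421. -187.   60.]
326 165 [ 715. -156.   60.]
```

View pics/tc.png

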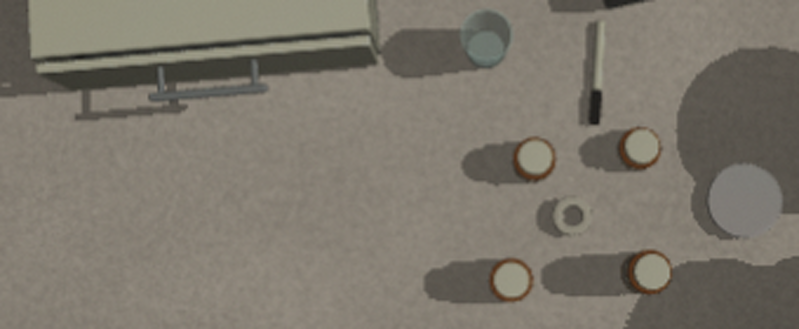

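View pics/sc.png

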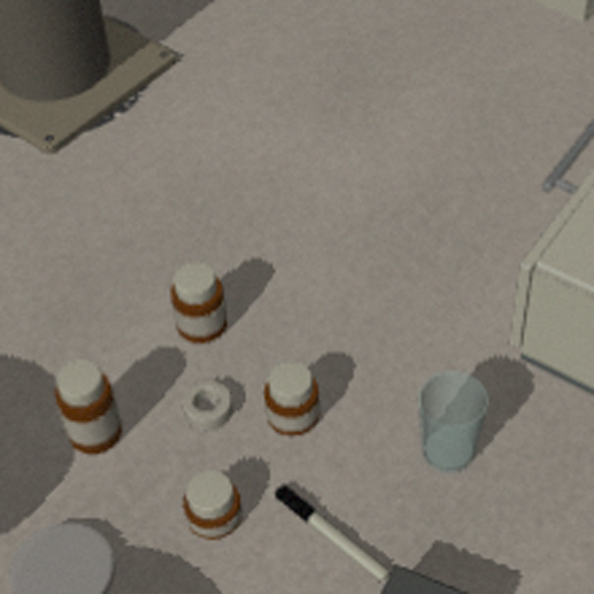

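Run:
```python
from h import *
t=snap('top');s=snap('scene')
f=lambda u,v:(120+u/2.35,150+v/2.35)
g=lambda u,v:(180+u/2.7,90+v/2.7)
for n,h,a,b in((45,45,(641,148),(211,486)),(60,60,(535,158),(292,375)),(75,75,(511,280),(197,275)),(90,90,(651,272),(80,375))):
    A=onz(t,*f(*a),h);B=onz(s,*g(*b),h)
    o1,d1=ray(t,*f(*a));o2,d2=ray(s,*g(*b))
    k=np.linalg.lstsq(np.c_[d1,-d2],o2-o1,rcond=None)[0]
    print(n,A.round(),B.round(),'tri',(o1+k[0]*d1).round(),(o2+k[1]*d2).round())
for nm,u,v,z in(('hl',152,97,107),('hr',265,88,107),('eL',33,57,146),('eR',372,33,146),('pL',38,74,132),('pR',377,52,132),('tape',573,215,19),('petri',745,200,15),('beaker',487,30,85),('pen',596,105,10)): print(nm,onz(t,*f(u,v),z).round())
for nm,u,v,z in(('sc hr end',549,186,107),('sc edgeR',541,262,146),('sc panelR',527,262,132)): print(nm,onz(s,*g(u,v),z).round())
```

```text
45 [ 580. -346.   45.] [ 584. -341.   45.] tri [ 580. -346.   46.] [ 584. -341.   46.]
60 [ 566. -217.   60.] [ 569. -211.   60.] tri [ 565. -217.   62.] [ 570. -212.   62.]
75 [ 421. -188.   75.] [ 424. -183.   75.] tri [ 421. -188.   76.] [ 425. -183.   76.]
90 [ 430. -349.   90.] [ 433. -346.   90.] tri [ 430. -349.   91.] [ 433. -346.   91.]
hl [630. 232. 107.]
hr [641.  99. 107.]
eL [670. 362. 146.]
eR [698. -28. 146.]
pL [653. 360. 132.]
pR [679. -33. 132.]
tape [ 500. -266.   19.]
petri [ 520. -478.   15.]
beaker [ 716. -160.   85.]
pen [ 638. -296.   10.]
sc hr end [645. 105. 107.]
sc edgeR [710. -19. 146.]
sc panelR [694. -15. 132.]
```

Request:
servo_tool --plan '[[[0.0338,-0.0321,0,-5.27,0.03],[0.0338,-0.0321,0,-5.27,0.03],[0.0338,-0.0321,0,-5.27,0.03],[0.0338,-0.0321,0,-5.27,0.03],[0.0338,-0.0321,0,-5.27,0.03],[0.0338,-0.0321,0,-5.27,0.03],[0.0338,-0.0321,0,-5.27,0.03],[0.0338,-0.0321,0,-5.27,0.03],[0.0338,-0.0321,0,-5.27,0.03],[0.0338,-0.0321,0,-5.27,0.03]]]'

```text
time: 1.35
tool_pos: [571.0, 230.8, 304.0]
tcp_rot: [180.0, -0.0, 104.3]
ft_force: [1.1, 0.5, -0.1]
finger_gap: 29.8
grip_force: 0.0
```

Request:
servo_tool --plan '[[[0.0338,-0.0321,-0.01,-5.27,0.03],[0.0336,-0.032,-0.01,-5.27,0.03],[0,0,-0.04,0,0.03],[0,0,0,0,0.03]]]'

```text
time: 1.75
tool_pos: [635.1, 166.3, 237.1]
tcp_rot: [-179.4, 0.1, 93.9]
ft_force: [-0.5, 0.2, -1.2]
finger_gap: 29.9
grip_force: 0.0
```

Run:
```python
from h import *
st(); s=snap('wrist'); cv2.imwrite('pics/w1.png',s['frame']); print(np.round(s['cam_to_world'],2).tolist())
```

```text
{'time': 1.8, 'joint_pos': [10.2, 18.7, 79.4, 0.0, 82.6, 6.3], 'tool_pos': [635.1, 166.3, 237.1], 'tcp_rot': [-179.4, 0.1, 93.9], 'ft_force': [-0.5, 0.2, -1.2], 'finger_gap': 29.9, 'grip_force': 0.0}
[[1.0, 0.07, 0.01, 632.17], [0.07, -0.96, -0.27, 234.71], [-0.01, 0.27, -0.96, 307.45], [0.0, 0.0, 0.0, 1.0]]
```

View pics/w1.png

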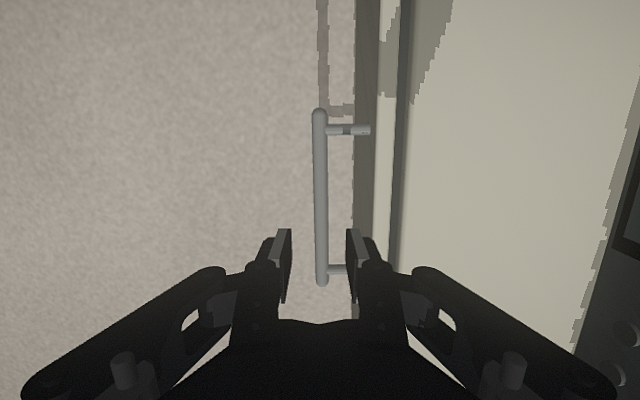

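Run:
```python
from h import *
s=snap('wrist')
for nm,u,v,z in(('h',319,110,107),('h',322,284,107),('pf',356,100,132),('pf2',354,220,132),('panel',398,30,132),('gap',410,30,146),('gap',402,150,146),('gap',397,262,146)): print(nm,onz(s,u,v,z).round(1))
```

```text
h [630.7 239.2 107. ]
h [643.   99.7 107. ]
pf [653.  246.2 132. ]
pf2 [659.9 168.3 132. ]
panel [673.2 286.3 132. ]
gap [676.3 282.8 146. ]
gap [681.3 219.4 146. ]
gap [689.2 146.1 146. ]
```

Request:
servo_tool --plan '[[[0.0,0.001,-0.025,0,0.03],[0.0,0,-0.025,0.5,0.03],[0,0,-0.025,0,0.03],[0,0,0,0,0.03],[0,0,0,0,0.0],[0,0,0,0,0.0],[0,0,0,0,0.0]]]' --force 60

```text
time: 2.55
tool_pos: [638.2, 170.3, 171.8]
tcp_rot: [179.8, -0.1, 94.6]
ft_force: [-2.3, 2.7, 5.3]
finger_gap: 8.3
grip_force: 59.1
```

Request:
servo_tool --plan '[[[-0.01,-0.0008,0,0,0],[-0.02,-0.0016,0,0,0],[-0.025,-0.002,0,0,0],[-0.025,-0.002,0,0,0],[-0.025,-0.002,0,0,0],[-0.025,-0.002,0,0,0],[-0.025,-0.002,0,0,0],[-0.02,-0.0016,0,0,0],[-0.012,-0.0009,0,0,0],[0,0,0,0,0]]]'

```text
time: 3.55
tool_pos: [450.8, 154.1, 171.7]
tcp_rot: [179.7, 0.0, 94.5]
ft_force: [-1.3, -4.2, 5.9]
finger_gap: 8.4
grip_force: 61.0
```

Request:
servo_tool --plan '[[[-0.005,-0.0004,0,0,0],[-0.003,-0.0002,0,0,0],[0,0,0,0,0]]]'

```text
time: 3.85
tool_pos: [443.9, 153.5, 171.7]
tcp_rot: [179.7, 0.0, 94.5]
ft_force: [-0.7, -4.8, 10.0]
finger_gap: 8.5
grip_force: 61.5
```

Request:
servo_tool --plan '[[[0,0,0,0,0.035],[0,0,0,0,0.035],[0,0,0.04,0,0.035],[0,0,0.045,-2,0.05],[0.013,-0.045,0,-8.4,0.08],[0.013,-0.045,0,-8.4,0.085],[0.013,-0.045,0,-8.4,0.085],[0.013,-0.045,0,-8.4,0.085],[0.013,-0.045,0,-8.4,0.085]]]'

```text
time: 4.75
tool_pos: [507.4, -72.9, 254.0]
tcp_rot: [180.0, -0.0, 50.2]
ft_force: [0.6, 1.2, 0.6]
finger_gap: 85.1
grip_force: 0.0
```

```bash
cat >> h.py <<'E'
def caps(s):
    fr=s['frame'];hsv=cv2.cvtColor(fr,cv2.COLOR_BGR2HSV)
    m=(((hsv[...,0]<18)|(hsv[...,0]>175))&(hsv[...,1]>110)&(hsv[...,2]>50)).astype(np.uint8)
    k=np.zeros_like(m);k[140:300,300:440]=m[140:300,300:440]
    k=cv2.morphologyEx(k,cv2.MORPH_CLOSE,np.ones((5,5)))
    out=[]
    for c in cv2.findContours(k,cv2.RETR_EXTERNAL,cv2.CHAIN_APPROX_NONE)[0]:
        if cv2.contourArea(c)>40: out.append((cv2.minEnclosingCircle(c)[0],cv2.boundingRect(c)))
    return out
E
python3 - <<'E'
from h import *
t=snap('top','t2.png'); st()
for (u,v),b in caps(t): print(round(u,1),round(v,1),b,[onz(t,u,v,H-18+1).round().tolist()[:2] for H in(45,60,75,90)])
for u in (0,1):
  s=snap('wrist','w2.png')
E
```

```text
{'time': 4.8, 'joint_pos': [-14.4, -4.3, 102.5, -0.2, 81.7, 26.1], 'tool_pos': [508.6, -79.1, 254.1], 'tcp_rot': [179.8, 0.1, 49.5], 'ft_force': [-3.5, -4.4, 0.9], 'finger_gap': 85.1, 'grip_force': 0.0}
337.0 268.8 (328, 260, 19, 18) [[422.0, -188.0], [422.0, -188.0], [422.0, -187.0], [422.0, -187.0]]
```

View pics/t2.png

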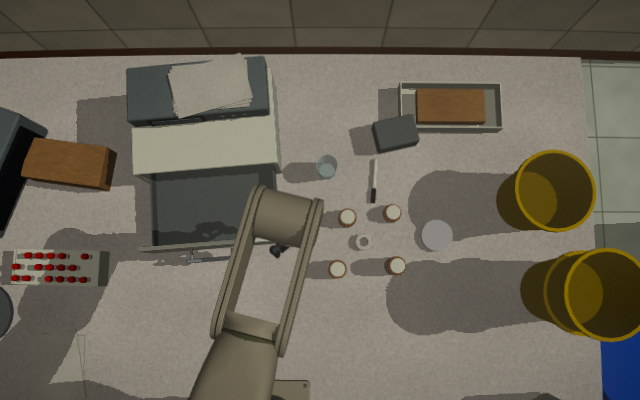

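Request:
servo_tool --plan '[[[0.0122,-0.044,0,-7.5,0.085],[0.0122,-0.044,0,-7.5,0.085],[0.0122,-0.044,0,-7.5,0.085],[0.0122,-0.044,0,-7.5,0.085],[0.0122,-0.044,0,-7.5,0.085],[0.0122,-0.044,-0.02,-7.5,0.085],[0,0,-0.04,0,0.085],[0,0,-0.03,0,0.085],[0,0,0,0,0.085],[0,0,0,0,0.085]]]'

```text
time: 5.9
tool_pos: [580.5, -333.9, 163.7]
tcp_rot: [-179.9, 0.1, 5.6]
ft_force: [0.6, -0.4, 0.5]
finger_gap: 85.0
grip_force: 0.0
```

Run:
```python
from h import *
st(); s=snap('wrist','w3.png');
```

```text
{'time': 5.9, 'joint_pos': [-34.3, 23.7, 81.0, 0.0, 75.4, 50.1], 'tool_pos': [580.5, -333.9, 163.7], 'tcp_rot': [-179.9, 0.1, 5.6], 'ft_force': [0.6, -0.4, 0.5], 'finger_gap': 85.0, 'grip_force': 0.0}
```

View pics/w3.png

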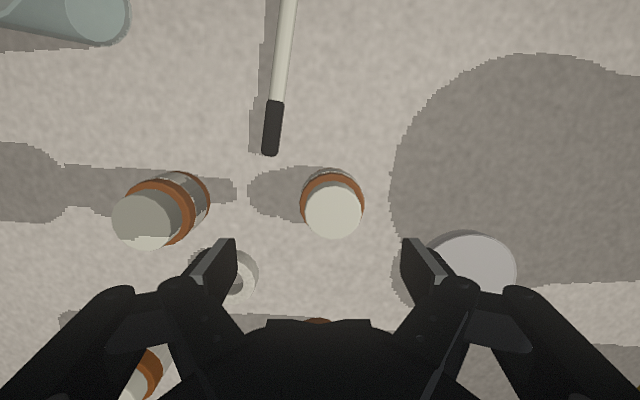

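Run:
```python
from h import *
s=snap('wrist')
print(onz(s,334,209,45).round(1),onz(s,143,221,60).round(1)); st()
```

```text
[ 587.1 -346.4   45. ] [ 570.8 -216.1   60. ]
{'time': 6.0, 'joint_pos': [-34.3, 23.6, 80.8, 0.0, 75.4, 50.1], 'tool_pos': [581.8, -335.1, 166.8], 'tcp_rot': [179.9, -0.2, 5.6], 'ft_force': [0.5, -0.3, 0.7], 'finger_gap': 85.0, 'grip_force': 0.0}
```

Request:
servo_tool --plan '[[[0.0035,-0.01,-0.02,-0.5,0.085],[0,0,-0.03,0,0.085],[0,0,-0.025,0,0.085],[0,0,-0.012,0,0.085],[0,0,0,0,0.07],[0,0,0,0,0.04],[0,0,0,0,0.04],[0,0,0,0,0.04]]]' --force 30

```text
time: 6.8
tool_pos: [585.4, -346.1, 79.8]
tcp_rot: [179.8, -0.2, 5.0]
ft_force: [0.5, 0.7, 7.2]
finger_gap: 50.8
grip_force: 32.0
```

Run:
```python
from h import *
st(); s=snap('wrist','w4.png'); st()
```

```text
{'time': 6.8, 'joint_pos': [-34.9, 30.4, 81.6, 0.0, 67.8, 50.1], 'tool_pos': [585.4, -346.1, 79.8], 'tcp_rot': [179.8, -0.2, 5.0], 'ft_force': [0.5, 0.7, 7.2], 'finger_gap': 50.8, 'grip_force': 32.0}
{'time': 6.8, 'joint_pos': [-34.9, 30.4, 81.6, 0.0, 67.8, 50.1], 'tool_pos': [585.4, -346.1, 79.8], 'tcp_rot': [179.8, -0.2, 5.0], 'ft_force': [-0.5, 1.6, 6.6], 'finger_gap': 50.7, 'grip_force': 32.0}
```

View pics/w4.png

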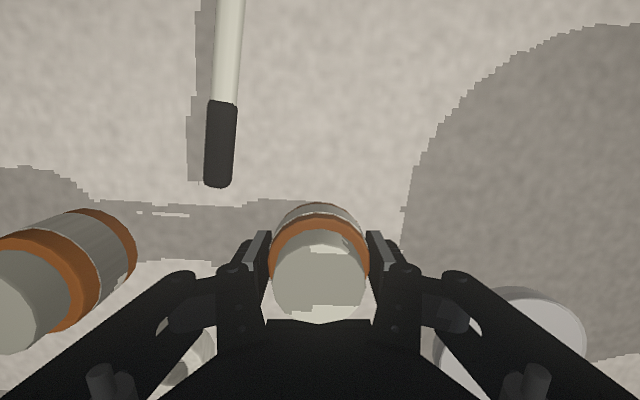

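Request:
servo_tool --plan '[[[0,0,0.02,0,0.04],[0,0,0.045,0,0.04],[0,0,0.05,0,0.04],[0,0,0.05,0,0.04],[0,0,0.045,0,0.04],[0,0,0,0,0.04]]]'

```text
time: 7.45
tool_pos: [586.7, -347.1, 298.4]
tcp_rot: [179.4, -0.7, 5.0]
ft_force: [1.2, -0.6, 0.3]
finger_gap: 50.9
grip_force: 31.6
```

Request:
servo_tool --plan '[[[0.007,0.0438,0,0,0.04],[0.007,0.0438,0,0,0.04],[0.007,0.0438,0,0,0.04],[0.007,0.0438,0,0,0.04],[0.007,0.0438,0,0,0.04],[0.007,0.0438,0,0,0.04],[0.007,0.0438,0,0,0.04],[0.007,0.0438,0,0,0.04],[0.007,0.0438,0,0,0.04],[0.007,0.0438,0,0,0.04]]]'

```text
time: 8.45
tool_pos: [653.9, 94.6, 287.2]
tcp_rot: [180.0, -0.0, 5.0]
ft_force: [1.1, -0.5, -1.0]
finger_gap: 50.4
grip_force: 31.7
```

Request:
servo_tool --plan '[[[0,0,-0.04,0,0.04],[0,0,-0.032,0,0.04],[0,0,0,0,0.04],[0,0,0,0,0.04]]]'

```text
time: 8.85
tool_pos: [653.5, 92.7, 214.8]
tcp_rot: [-180.0, 0.1, 5.0]
ft_force: [-0.9, -0.6, -0.6]
finger_gap: 50.6
grip_force: 31.7
```

Run:
```python
from h import *
st(); s=snap('wrist','w5.png'); st()
```

```text
{'time': 8.8, 'joint_pos': [3.6, 19.8, 80.4, 0.0, 79.9, 88.6], 'tool_pos': [653.5, 92.7, 214.8], 'tcp_rot': [-180.0, 0.1, 5.0], 'ft_force': [-0.9, -0.6, -0.6], 'finger_gap': 50.6, 'grip_force': 31.7}
{'time': 8.9, 'joint_pos': [3.6, 19.7, 80.3, 0.0, 79.9, 88.6], 'tool_pos': [654.6, 92.5, 216.8], 'tcp_rot': [180.0, -0.1, 5.0], 'ft_force': [0.7, 0.1, 0.3], 'finger_gap': 50.8, 'grip_force': 31.7}
```

Request:
servo_tool --plan '[[[0.009,0.0007,0,0,0.04],[0,0,0,0,0.04],[0,0,0,0,0.04]]]'

```text
time: 9.2
tool_pos: [664.0, 93.2, 216.5]
tcp_rot: [180.0, -0.1, 5.0]
ft_force: [-0.9, -0.1, -1.4]
finger_gap: 51.1
grip_force: 31.7
```

Request:
servo_tool --plan '[[[0.002,0.0002,0,0,0.04],[0,0,0,0,0.04]]]'

```text
time: 9.4
tool_pos: [665.2, 93.6, 215.1]
tcp_rot: [-180.0, -0.0, 5.0]
ft_force: [-0.2, -0.3, -1.1]
finger_gap: 50.7
grip_force: 31.7
```

Request:
servo_tool --plan '[[[0.0015,0.0001,0,0,0.04],[0,0,0,0,0.04]]]'

```text
time: 9.6
tool_pos: [666.5, 93.8, 214.8]
tcp_rot: [-180.0, 0.0, 5.0]
ft_force: [-0.2, -0.4, -0.9]
finger_gap: 50.8
grip_force: 31.7
```

Request:
servo_tool --plan '[[[0.0015,0.0001,0,0,0.04],[0,0,0,0,0.04]]]'

```text
time: 9.8
tool_pos: [668.1, 93.9, 214.8]
tcp_rot: [-180.0, 0.0, 5.0]
ft_force: [0.0, -0.1, -0.0]
finger_gap: 50.8
grip_force: 31.7
```

Request:
servo_tool --plan '[[[0.0015,0.0001,0,0,0.04],[0,0,0,0,0.04]]]'

```text
time: 10.0
tool_pos: [669.5, 94.0, 214.8]
tcp_rot: [-180.0, 0.0, 5.0]
ft_force: [0.7, 0.1, -1.2]
finger_gap: 51.0
grip_force: 31.7
```

Run:
```python
from h import *
s=snap('wrist','w5.png'); st()
```

```text
{'time': 10.0, 'joint_pos': [3.7, 22.1, 77.5, -0.0, 80.4, 88.6], 'tool_pos': [669.5, 94.0, 214.9], 'tcp_rot': [180.0, -0.0, 5.0], 'ft_force': [0.1, 0.5, -0.4], 'finger_gap': 50.8, 'grip_force': 31.7}
```

View pics/w5.png

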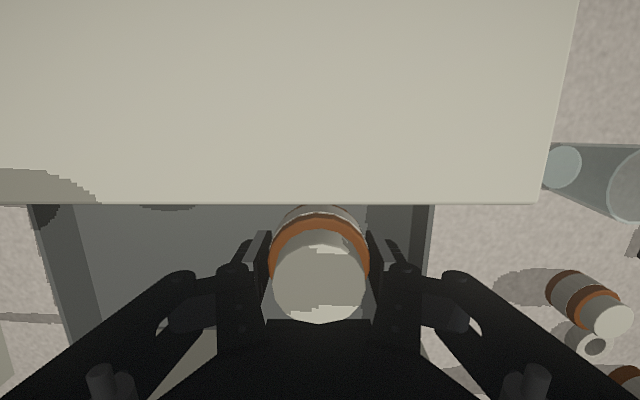

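Run:
```python
from h import *
s=snap('wrist')
for u in(110,200,450,530): print(onz(s,u,204,146).round(1))
fr=s['frame']; print([int(np.argmax(np.abs(np.diff(fr[150:260,u].mean(1)))))+150 for u in (150,200,240,400,450,500,530)], fr[195:212,410].mean(1).round())
```

```text
[684.7 206.1 146. ]
[688.9 157.8 146. ]
[700.3  26.  146. ]
[704.  -17.2 146. ]
[203, 203, 203, 204, 204, 204, 204] [180. 180. 179. 181. 180. 182. 178. 170. 163. 125.  83.  80.  79.  82.
  83.  81.  81.]
```

Request:
servo_tool --plan '[[[0.0015,0.0001,0,0,0.04],[0,0,0,0,0.04]]]'

```text
time: 10.3
tool_pos: [670.0, 94.1, 214.7]
tcp_rot: [-180.0, 0.2, 5.0]
ft_force: [-7.0, -2.7, 3.2]
finger_gap: 50.7
grip_force: 32.1
```

Request:
servo_tool --plan '[[[0.0015,0.0001,0,0,0.04],[0,0,0,0,0.04]]]'

```text
time: 10.5
tool_pos: [670.3, 94.1, 214.5]
tcp_rot: [180.0, 0.4, 5.0]
ft_force: [-15.0, -1.0, 6.4]
finger_gap: 51.0
grip_force: 32.5
```

Request:
servo_tool --plan '[[[0.0015,0.0001,0,0,0.04],[0,0,0,0,0.04]]]'

```text
time: 10.7
tool_pos: [670.6, 94.1, 214.4]
tcp_rot: [180.0, 0.5, 5.0]
ft_force: [-21.8, -2.6, 10.8]
finger_gap: 50.5
grip_force: 32.8
```

Request:
servo_tool --plan '[[[-0.006,-0.0005,0,0,0.04],[0,0,0.016,0,0.04],[0.006,0.0005,0,0,0.04],[0,0,-0.005,0,0.04],[0,0,-0.005,0,0.04],[0,0,-0.003,0,0.04],[0,0,0,0,0.04]]]' --force 20

```text
time: 11.4
tool_pos: [674.3, 94.3, 218.8]
tcp_rot: [180.0, -0.1, 5.0]
ft_force: [-4.3, -0.8, 8.6]
finger_gap: 50.6
grip_force: 36.1
```

Request:
servo_tool --plan '[[[0,0,-0.003,0,0.04],[0,0,-0.001,0,0.04],[0,0,0,0,0.04]]]'

```text
time: 11.7
tool_pos: [674.3, 94.3, 215.5]
tcp_rot: [180.0, -0.1, 5.0]
ft_force: [-7.0, -0.4, 12.4]
finger_gap: 50.9
grip_force: 38.1
```

Request:
servo_tool --plan '[[[0,0,-0.003,0,0.04],[0,0,-0.002,0,0.04],[0,0,0,0,0.04]]]'

```text
time: 12.0
tool_pos: [674.5, 94.3, 210.4]
tcp_rot: [180.0, -0.1, 5.0]
ft_force: [-4.7, -0.2, 10.8]
finger_gap: 51.1
grip_force: 39.1
```

Run:
```python
from h import *
st();s=snap('wrist');t=snap('scene');st()
a=s['frame'][150:350,200:440];b=cv2.resize(t['frame'][100:230,340:500],(320,260),interpolation=2)
c=np.zeros((400,800,3),np.uint8);c[:400,:480]=cv2.resize(a,(480,400));c[:260,480:]=b
cv2.imwrite('pics/tilt1.png',c)
```

```text
{'time': 12.0, 'joint_pos': [3.7, 22.9, 76.9, -0.0, 80.0, 88.6], 'tool_pos': [674.5, 94.3, 210.4], 'tcp_rot': [180.0, -0.1, 5.0], 'ft_force': [-4.7, -0.2, 10.8], 'finger_gap': 51.1, 'grip_force': 39.1}
{'time': 12.1, 'joint_pos': [3.7, 22.9, 76.9, -0.0, 80.1, 88.6], 'tool_pos': [674.5, 94.3, 210.5], 'tcp_rot': [180.0, -0.1, 5.0], 'ft_force': [-5.2, -0.6, 10.9], 'finger_gap': 51.0, 'grip_force': 39.1}
```

View pics/tilt1.png

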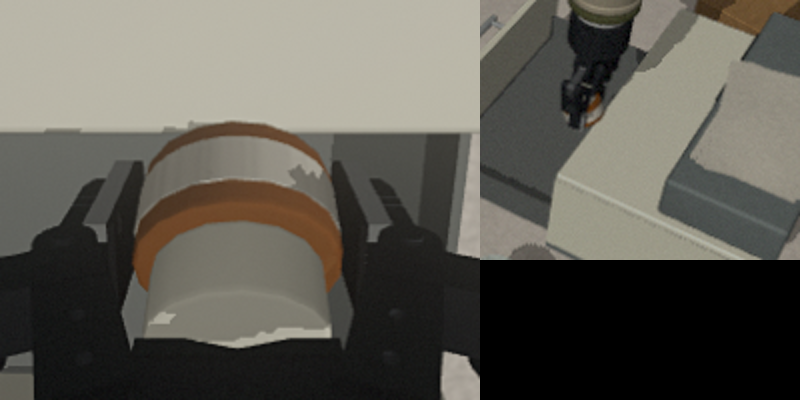

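```bash
cat >> h.py <<'E'
from scipy.optimize import least_squares
def tiltfit(s,tcp,zg,rows,H,yaw=5.0):
    # rows: image rows (centre column) of near points: bottom edge, cap foot, cap top near rim
    T=np.linalg.inv(np.array(s['cam_to_world']));K=np.array([[s['fx'],0,s['cx']],[0,s['fy'],s['cy']],[0,0,1.]])
    X=np.array([np.cos(np.radians(yaw)),np.sin(np.radians(yaw)),0]);Z=np.array([0,0,1.])
    def proj(p,th,h,e):
        th=np.radians(th); c=np.cos(th);q=np.sin(th)
        a=p[0];b=p[1]-h
        w=np.array(tcp)+Z*(h-zg)+X*(e+a*c-b*q)+Z*(a*q+b*c)
        pc=T[:3,:3]@w+T[:3,3]
        return cv2.projectPoints(pc[None],np.zeros(3),np.zeros(3),K,np.array(s['dist_coeffs'],float))[0].ravel()[1]
    P=[(26,0),(21,H-18),(21,H)]
    out=[]
    for h in (zg-60,zg-56,zg-52):
        f=lambda v:[proj(p,v[0],h,v[1])-r for p,r in zip(P,rows) if r]
        q=least_squares(f,[30,0]);out.append((h,q.x.round(1).tolist(),np.round(q.fun,1).tolist()))
    return out
E
python3 - <<'E'
from h import *
s=snap('wrist')
for o in tiltfit(s,(674.5,94.3,210.4),76.9,(211,260,295),45): print(o)
E
```

```text
(16.900000000000006, [22.9, -8.4], [0.3, -0.6, 0.3])
(20.900000000000006, [22.7, -9.8], [0.3, -0.6, 0.3])
(24.900000000000006, [22.5, -11.3], [0.3, -0.6, 0.3])
```

```bash
cat >> h.py <<'E'
def tiltfit2(s,tcp,zg,rows,H,yaw=5.0,e=-1):
    T=np.linalg.inv(np.array(s['cam_to_world']));K=np.array([[s['fx'],0,s['cx']],[0,s['fy'],s['cy']],[0,0,1.]])
    X=np.array([np.cos(np.radians(yaw)),np.sin(np.radians(yaw)),0]);Z=np.array([0,0,1.])
    P=[(26,0),(21,H-18),(21,H)]; h=zg-57
    def proj(p,v,e):
        th=np.radians(v[0]);c=np.cos(th);q=np.sin(th);a=p[0];b=p[1]-h
        w=np.array(tcp)+Z*(h-zg+v[1])+X*(e+a*c-b*q)+Z*(a*q+b*c)
        return cv2.projectPoints((T[:3,:3]@w+T[:3,3])[None],np.zeros(3),np.zeros(3),K,np.array(s['dist_coeffs'],float))[0].ravel()[1]
    q=[least_squares(lambda v:[proj(p,v,ee)-r for p,r in zip(P,rows) if r],[30,0]) for ee in (e-2,e,e+2)]
    return [(w.x.round(1).tolist(),w.fun.round(1).tolist()) for w in q]
E
python3 - <<'E'
from h import *
s=snap('wrist')
for o in tiltfit2(s,(674.5,94.3,210.4),76.9,(211,260,295),45): print(o)
f=s['frame']; 
for r in range(204,304,2): print(r,f[r,317:322].mean(0).round().astype(int).tolist(),end=' ')
w=cv2.imread('pics/w5.png'); print('\nlevel')
for r in range(200,250,2): print(r,w[r,317:322].mean(0).round().astype(int).tolist(),end=' ')
E
```

```text
([12.7, 18.7], [0.4, -1.0, 0.5])
([10.1, 23.9], [0.5, -1.2, 0.6])
([7.7, 29.1], [0.6, -1.3, 0.7])
204 [168, 182, 185] 206 [168, 182, 185] 208 [169, 183, 186] 210 [143, 160, 165] 212 [45, 65, 91] 214 [50, 69, 94] 216 [46, 65, 91] 218 [111, 122, 128] 220 [120, 130, 134] 222 [118, 129, 133] 224 [119, 129, 133] 226 [118, 129, 133] 228 [118, 129, 133] 230 [118, 129, 132] 232 [118, 129, 132] 234 [118, 128, 132] 236 [118, 127, 132] 238 [130, 139, 142] 240 [59, 81, 106] 242 [43, 65, 95] 244 [42, 64, 94] 246 [43, 65, 95] 248 [43, 66, 96] 250 [43, 69, 102] 252 [45, 75, 115] 254 [44, 74, 112] 256 [43, 73, 112] 258 [42, 73, 111] 260 [73, 92, 109] 262 [107, 118, 119] 264 [105, 116, 119] 266 [106, 117, 120] 268 [106, 116, 120] 270 [106, 117, 119] 272 [106, 118, 120] 274 [106, 117, 120] 276 [106, 117, 120] 278 [106, 117, 120] 280 [107, 118, 120] 282 [106, 117, 120] 284 [105, 117, 120] 286 [106, 117, 120] 288 [106, 117, 120] 290 [107, 118, 120] 292 [109, 120, 123] 294 [113, 124, 127] 296 [119, 131, 134] 298 [113, 125, 127] 300 [113, 125, 128] 302 [113, 125, 127] 
level
200 [170, 185, 188] 202 [160, 174, 177] 204 [112, 125, 128] 206 [90, 99, 103] 208 [91, 100, 104] 210 [88, 97, 100] 212 [129, 143, 151] 214 [41, 58, 79] 216 [48, 64, 83] 218 [57, 86, 122] 220 [56, 86, 126] 222 [53, 83, 123] 224 [53, 83, 122] 226 [51, 81, 122] 228 [61, 85, 113] 230 [95, 104, 105] 232 [94, 105, 107] 234 [95, 106, 108] 236 [97, 108, 111] 238 [98, 108, 110] 240 [98, 110, 112] 242 [102, 113, 116] 244 [141, 155, 158] 246 [170, 184, 187] 248 [162, 176, 180]
```

```bash
cat > fit.py <<'E'
from h import *
def fit(M,K,D,tcp,zg,h,obs,free,yaw=5.0):
    # obs list of ((a,b),row); free: names among th,e,sl
    T=np.linalg.inv(M);X=np.array([np.cos(np.radians(yaw)),np.sin(np.radians(yaw)),0]);Z=np.array([0,0,1.])
    def pr(p,d):
        th=np.radians(d['th']);c=np.cos(th);q=np.sin(th);a=p[0]+d['e'];b=p[1]-h+d['sl']
        w=np.array(tcp)+Z*(h-zg)+X*(a*c-b*q)+Z*(a*q+b*c)
        return cv2.projectPoints((T[:3,:3]@w+T[:3,3])[None],np.zeros(3),np.zeros(3),K,D)[0].ravel()[1]
    def f(v):
        d=dict(th=0,e=0,sl=0);
        for k,x in free.items():d[k]=x
        d.update(dict(zip([k for k in free if free[k] is None],v)));return [pr(p,d)-r for p,r in obs]
    n=sum(x is None for x in free.values()); q=least_squares(f,np.zeros(n)); return q.x.round(1).tolist(),q.fun.round(1).tolist()
def cam(s): return np.array(s['cam_to_world']),np.array([[s['fx'],0,s['cx']],[0,s['fy'],s['cy']],[0,0,1.]]),np.array(s['dist_coeffs'],float)
E
python3 - <<'E'
from fit import *
s=snap('wrist');M,K,D=cam(s)
M5=M.copy();M5[:3,3]+=np.array([669.5,94,214.9])-np.array([674.5,94.3,210.4])
lev=[((26,27),217),((21,27),228.5),((21,45),243.5)]
print(fit(M5,K,D,(669.5,94,214.9),76.9,19,lev,dict(e=None,sl=None)))
tl=[((26,0),210.5),((26,27),250),((21,27),260),((21,45),295)]
for h in(15,19,23):
  print(h,fit(M,K,D,(674.5,94.3,210.4),76.9,h,tl,dict(th=None,e=None,sl=None)),[fit(M,K,D,(674.5,94.3,210.4),76.9,h,tl,dict(th=None,e=e,sl=None)) for e in(-8,-4,0)])
E
```

```text
([-3.3, -4.5], [0.7, -1.1, 0.4])
15 ([17.1, -0.9, 11.6], [0.4, 0.2, -1.1, 0.4]) [([23.8, 1.5], [0.3, 1.8, -1.3, -0.6]), ([20.1, 6.7], [0.3, 1.0, -1.1, -0.1]), ([16.2, 13.2], [0.4, -0.0, -1.0, 0.6])]
19 ([17.1, -2.0, 11.8], [0.4, 0.2, -1.1, 0.4]) [([22.5, 3.6], [0.2, 1.5, -1.2, -0.4]), ([18.9, 8.8], [0.4, 0.7, -1.1, 0.1]), ([15.1, 15.3], [0.5, -0.4, -1.0, 0.8])]
23 ([17.1, -3.2, 12.0], [0.4, 0.2, -1.1, 0.4]) [([21.3, 5.6], [0.3, 1.2, -1.2, -0.2]), ([17.8, 10.8], [0.4, 0.4, -1.1, 0.3]), ([14.0, 17.3], [0.5, -0.7, -1.0, 1.0])]
```

Request:
servo_tool --plan '[[[0,0,0.01,0,0.04],[0,0,0.02,0,0.04],[0.03,0.0025,0,0,0.04],[0.03,0.0025,0,0,0.04],[0.01,0.001,0,0,0.04],[0,0,-0.008,0,0.04],[0,0,0,0,0.04],[0,0,0,0,0.04]]]' --force 30

```text
time: 13.05
tool_pos: [743.0, 100.3, 229.7]
tcp_rot: [-180.0, 0.1, 5.0]
ft_force: [0.5, -1.0, -0.8]
finger_gap: 51.0
grip_force: 38.3
```

Request:
servo_tool --plan '[[[0,0,-0.004,0,0.04],[0,0,0,0,0.04]]]'

```text
time: 13.25
tool_pos: [743.8, 100.3, 227.9]
tcp_rot: [180.0, -0.1, 5.0]
ft_force: [-0.6, 0.0, 2.8]
finger_gap: 51.0
grip_force: 38.7
```

Request:
servo_tool --plan '[[[0,0,-0.004,0,0.04],[0,0,0,0,0.04]]]'

```text
time: 13.45
tool_pos: [744.9, 100.4, 226.2]
tcp_rot: [180.0, -0.3, 5.0]
ft_force: [-0.0, 0.2, 9.6]
finger_gap: 50.8
grip_force: 40.0
```

Request:
servo_tool --plan '[[[0,0,0,0,0.06],[0,0,0,0,0.075],[0,0,0,0,0.08],[0,0,0.04,0,0.085],[0,0,0.03,0,0.085],[0,0,0,0,0.085],[0,0,0,0,0.085]]]'

```text
time: 14.15
tool_pos: [744.4, 100.3, 294.1]
tcp_rot: [180.0, -0.1, 5.0]
ft_force: [-0.3, 0.3, -1.2]
finger_gap: 84.7
grip_force: 0.0
```

Run:
```python
from h import *
st();s=snap('wrist','w6.png')
hsv=cv2.cvtColor(s['frame'],cv2.COLOR_BGR2HSV)
m=((hsv[...,0]<18)&(hsv[...,1]>90)&(hsv[...,2]>50)).astype(np.uint8)
m[:, :250]=0;m[:,400:]=0
print(cv2.boundingRect(cv2.findNonZero(m)))
```

```text
{'time': 14.2, 'joint_pos': [3.8, 31.7, 56.7, -0.0, 91.5, 88.7], 'tool_pos': [744.4, 100.3, 294.1], 'tcp_rot': [180.0, -0.1, 5.0], 'ft_force': [-0.3, 0.3, -1.2], 'finger_gap': 84.7, 'grip_force': 0.0}
(283, 175, 70, 50)
```

View pics/w6.png

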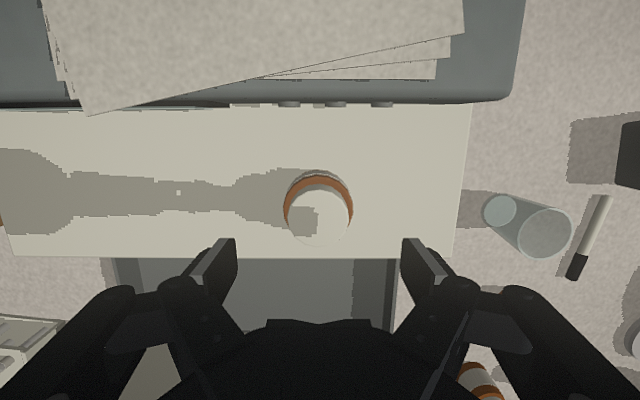

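Run:
```python
from h import *
s=snap('wrist')
print(onz(s,317.5,214,191).round(1),'amber far edge(-26X)',onz(s,317.5,176,173).round(1), 'cap near edge',onz(s,318,245,191).round(1))
f=cv2.imread('pics/w6.png');print([ (r,f[r,316:320].mean(0).astype(int).tolist()) for r in range(168,196,2)],[ (r,f[r,330:334].mean(0).astype(int).tolist()) for r in range(236,250,2)])
```

```text
[751.2 100.7 191. ] amber far edge(-26X) [772.7 102.6 173. ] cap near edge [729.1  98.5 191. ]
[(168, [180, 194, 196]), (170, [86, 98, 106]), (172, [93, 101, 105]), (174, [96, 109, 119]), (176, [60, 83, 113]), (178, [63, 92, 130]), (180, [61, 89, 127]), (182, [58, 88, 128]), (184, [95, 108, 114]), (186, [103, 113, 115]), (188, [101, 112, 115]), (190, [166, 180, 183]), (192, [173, 187, 190]), (194, [173, 186, 190])] [(236, [171, 186, 189]), (238, [171, 185, 188]), (240, [171, 185, 188]), (242, [170, 185, 188]), (244, [171, 185, 188]), (246, [171, 185, 188]), (248, [171, 185, 188])]
```

Request:
servo_tool --plan '[[[0.003,0.0005,-0.02,0,0.085],[0,0,-0.02,0,0.07],[0,0,-0.008,0,0.07],[0,0,0,0,0.07],[0,0,0,0,0.035],[0,0,0,0,0.03],[0,0,0,0,0.03],[0,0,0,0,0.03]]]' --force 30

```text
time: 15.05
tool_pos: [747.6, 100.8, 246.6]
tcp_rot: [180.0, -0.1, 5.0]
ft_force: [0.7, -1.0, 3.8]
finger_gap: 40.8
grip_force: 30.8
```

Request:
servo_tool --plan '[[[0,0,0.01,0,0.03],[0,0,0.01,0,0.03],[0,0,0,0,0.03],[0,0,0,0,0.03]]]'

```text
time: 15.45
tool_pos: [747.3, 100.8, 265.8]
tcp_rot: [180.0, -0.1, 5.0]
ft_force: [0.1, 0.3, -1.6]
finger_gap: 41.0
grip_force: 30.5
```

Request:
servo_tool --plan '[[[-0.03,-0.0025,0,0,0.03],[-0.03,-0.0025,0,0,0.03],[-0.028,-0.0023,0,0,0.03],[0,0,0,0,0.03],[0,0,-0.02,0,0.03],[0,0,-0.007,0,0.03],[0,0,0,0,0.03]]]' --force 20

```text
time: 16.15
tool_pos: [658.3, 93.4, 235.8]
tcp_rot: [-180.0, 0.2, 5.0]
ft_force: [-0.6, 0.5, -0.8]
finger_gap: 40.4
grip_force: 30.5
```

Request:
servo_tool --plan '[[[0.006,0.0005,0,0,0.03],[0.003,0.0002,0,0,0.03],[0,0,0,0,0.03],[0,0,0,0,0.03]]]'

```text
time: 16.55
tool_pos: [668.1, 94.2, 238.3]
tcp_rot: [180.0, 0.0, 5.0]
ft_force: [-4.7, -0.3, 1.0]
finger_gap: 40.7
grip_force: 30.6
```

Request:
servo_tool --plan '[[[0.004,0.0003,0,0,0.03],[0,0,0,0,0.03],[0,0,0,0,0.03]]]'

```text
time: 16.85
tool_pos: [671.7, 94.5, 238.0]
tcp_rot: [-180.0, 0.1, 5.0]
ft_force: [-6.0, -0.7, 0.7]
finger_gap: 40.8
grip_force: 31.1
```

Run:
```python
from h import *
st();s=snap('wrist','w7.png');st()
f=s['frame']
print([(r,f[r,317:322].mean(0).astype(int).tolist()) for r in range(190,300,3)])
```

```text
{'time': 16.8, 'joint_pos': [3.7, 21.6, 75.7, -0.0, 82.8, 88.7], 'tool_pos': [671.7, 94.5, 238.0], 'tcp_rot': [-180.0, 0.1, 5.0], 'ft_force': [-6.0, -0.7, 0.7], 'finger_gap': 40.8, 'grip_force': 31.1}
{'time': 16.9, 'joint_pos': [3.7, 21.5, 75.7, 0.0, 82.8, 88.7], 'tool_pos': [671.7, 94.5, 238.1], 'tcp_rot': [-180.0, 0.1, 5.0], 'ft_force': [-5.9, -0.4, 1.2], 'finger_gap': 41.0, 'grip_force': 31.1}
[(190, [172, 186, 190]), (193, [170, 184, 187]), (196, [115, 127, 129]), (199, [103, 113, 115]), (202, [44, 59, 76]), (205, [60, 91, 130]), (208, [58, 88, 128]), (211, [55, 87, 128]), (214, [95, 104, 104]), (217, [94, 105, 106]), (220, [98, 109, 111]), (223, [173, 187, 190]), (226, [172, 186, 189]), (229, [126, 139, 141]), (232, [131, 143, 146]), (235, [130, 143, 145]), (238, [129, 142, 145]), (241, [130, 142, 145]), (244, [129, 142, 144]), (247, [129, 142, 145]), (250, [128, 141, 144]), (253, [128, 141, 143]), (256, [128, 140, 143]), (259, [128, 140, 144]), (262, [128, 141, 144]), (265, [129, 141, 144]), (268, [127, 140, 143]), (271, [127, 140, 143]), (274, [127, 140, 142]), (277, [127, 140, 142]), (280, [170, 185, 188]), (283, [169, 183, 186]), (286, [168, 182, 186]), (289, [168, 182, 185]), (292, [169, 182, 186]), (295, [170, 185, 188]), (298, [95, 99, 99])]
```

Request:
servo_tool --plan '[[[0.003,0.0003,0,0,0.03],[0.003,0.0003,0,0,0.03],[0,0,0,0,0.03],[0,0,0,0,0.03]]]'

```text
time: 17.3
tool_pos: [677.7, 94.9, 238.5]
tcp_rot: [180.0, 0.1, 5.0]
ft_force: [-7.4, -0.9, 3.1]
finger_gap: 40.9
grip_force: 32.4
```

Request:
servo_tool --plan '[[[0.003,0.0003,0,0,0.03],[0.002,0.0002,0,0,0.03],[0,0,0,0,0.03],[0,0,0,0,0.03]]]'

```text
time: 17.7
tool_pos: [682.6, 95.5, 238.9]
tcp_rot: [180.0, 0.1, 5.0]
ft_force: [-8.2, -0.8, 5.6]
finger_gap: 40.9
grip_force: 33.1
```

Run:
```python
from h import *
st();s=snap('wrist','w8.png');st()
f=s['frame']
print([(r,f[r,317:322].mean(0).astype(int).tolist()) for r in range(190,260,3)])
```

```text
{'time': 17.7, 'joint_pos': [3.7, 23.2, 73.6, -0.0, 83.3, 88.7], 'tool_pos': [682.6, 95.5, 238.9], 'tcp_rot': [180.0, 0.1, 5.0], 'ft_force': [-8.2, -0.8, 5.6], 'finger_gap': 40.9, 'grip_force': 33.1}
{'time': 17.8, 'joint_pos': [3.7, 23.2, 73.6, -0.0, 83.3, 88.7], 'tool_pos': [682.6, 95.5, 238.9], 'tcp_rot': [180.0, 0.1, 5.0], 'ft_force': [-8.0, -1.5, 5.2], 'finger_gap': 40.6, 'grip_force': 33.1}
[(190, [168, 182, 185]), (193, [168, 182, 185]), (196, [167, 182, 185]), (199, [168, 182, 185]), (202, [167, 182, 185]), (205, [167, 181, 185]), (208, [167, 181, 185]), (211, [132, 145, 148]), (214, [77, 87, 93]), (217, [63, 93, 131]), (220, [64, 96, 133]), (223, [74, 94, 114]), (226, [121, 134, 136]), (229, [128, 140, 143]), (232, [131, 143, 145]), (235, [131, 143, 145]), (238, [129, 142, 145]), (241, [130, 142, 145]), (244, [130, 142, 145]), (247, [129, 142, 145]), (250, [129, 142, 145]), (253, [130, 142, 144]), (256, [129, 141, 143]), (259, [129, 141, 144])]
```

View pics/w8.png

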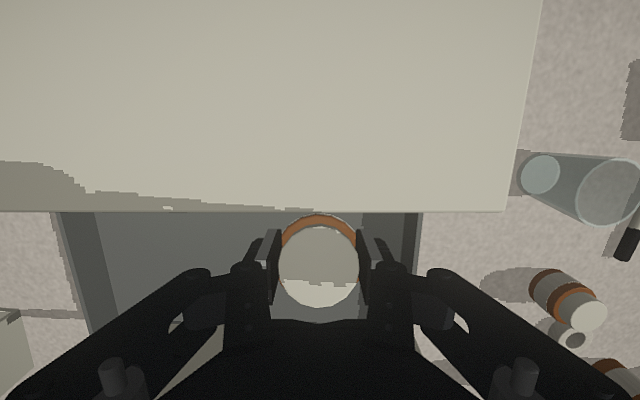

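Run:
```python
from fit import *
s=snap('wrist');M,K,D=cam(s)
f=s['frame'];print([(r,int(f[r,317:322].mean())) for r in range(296,322,2)])
tl=[((26,27),214.5),((21,45),224.5),((-21,45),308)]
for zz in (238.9,): print(fit(M,K,D,(682.6,95.5,zz),98.9,37,tl,dict(th=None,e=None,sl=None)),fit(M,K,D,(682.6,95.5,zz),98.9,37,tl,dict(th=None,sl=None)))
w=cv2.imread('pics/w7.png');M7=M.copy();M7[:3,3]+=np.array([671.7,94.5,238.1])-np.array([682.6,95.5,238.9])
print([(r,int(w[r,335:340].mean())) for r in range(270,310,3)])
print(fit(M7,K,D,(671.7,94.5,238.1),98.9,37,[((26,27),203),((21,27),213),((21,45),221.5)],dict(th=None,e=None,sl=None)))
```

```text
[(296, 176), (298, 175), (300, 175), (302, 175), (304, 175), (306, 178), (308, 87), (310, 97), (312, 97), (314, 97), (316, 97), (318, 97), (320, 96)]
([-19.7, -5.9, -3.2], [-0.0, -0.0, -0.0]) ([-3.9, 10.9], [-8.9, 2.0, 2.3])
[(270, 136), (273, 136), (276, 136), (279, 133), (282, 182), (285, 180), (288, 180), (291, 175), (294, 98), (297, 100), (300, 100), (303, 101), (306, 100), (309, 99)]
([-8.1, 1.8, 16.3], [0.0, 0.0, -0.0])
```

Run:
```python
from fit import *
s=snap('wrist');M,K,D=cam(s)
tl=[((26,27),214.5),((21,45),224.5),((-21,45),307.5)]
for dx,dz in((-3.3,-4.5),(-3,0),(-4,-3),(-6,-3),(-5,-5),(-8,0)):
  for h in (34,38): print(dx,dz,h,fit(M,K,D,(682.6+dx,95.5,238.9+dz),98.9,h,tl,dict(th=None)), fit(M,K,D,(682.6+dx,95.5,238.9+dz),98.9,h,tl[1:],dict(th=None)))
for n in ('w8.png',):
  g=cv2.imread('pics/'+n);
  m=(g.mean(2)>105).astype(np.uint8); 
st()
```

```text
-3.3 -4.5 34 ([-1.7], [-11.1, -1.4, -10.8]) ([-2.0], [-1.6, -10.8])
-3.3 -4.5 38 ([-21.4], [-6.2, -8.2, -8.9]) ([-6.7], [-3.5, -9.7])
-3 0 34 ([-5.9], [-9.0, -1.1, -5.5]) ([-5.0], [-0.6, -5.6])
-3 0 38 ([-21.9], [-4.0, -5.8, -3.7]) ([-8.6], [-1.5, -4.4])
-4 -3 34 ([-5.4], [-9.0, -1.2, -7.6]) ([-4.7], [-0.8, -7.6])
-4 -3 38 ([-20.8], [-4.4, -5.8, -5.8]) ([-9.1], [-2.1, -6.4])
-6 -3 34 ([-11.6], [-5.2, -0.9, -4.3]) ([-9.8], [0.0, -4.3])
-6 -3 38 ([-19.7], [-1.6, -1.9, -2.5]) ([-14.8], [-0.5, -2.6])
-5 -5 34 ([-6.0], [-8.4, -1.2, -8.4]) ([-5.2], [-0.8, -8.4])
-5 -5 38 ([-20.1], [-4.2, -5.2, -6.6]) ([-10.1], [-2.1, -7.1])
-8 0 34 ([-22.4], [1.7, 0.2, 1.8]) ([-25.3], [-0.8, 1.2])
-8 0 38 ([-19.4], [3.3, 4.0, 4.8]) ([-45.3], [1.1, 0.2])
{'time': 17.8, 'joint_pos': [3.7, 23.2, 73.6, -0.0, 83.3, 88.7], 'tool_pos': [682.6, 95.5, 238.9], 'tcp_rot': [180.0, 0.1, 5.0], 'ft_force': [-9.2, -1.0, 6.0], 'finger_gap': 41.1, 'grip_force': 33.1}
```

Request:
servo_tool --plan '[[[-0.01,-0.0009,0,0,0.03],[0,0,0.015,0,0.03],[-0.03,-0.0026,0,0,0.03],[-0.036,-0.0031,0,0,0.03],[-0.036,-0.0031,0,0,0.03],[-0.035,-0.0031,0,0,0.03],[0,0,-0.015,0,0.03],[0,0,-0.01,0,0.03],[0,0,0,0,0.03],[0,0,0,0,0.03]]]'

```text
time: 18.85
tool_pos: [536.9, 82.8, 228.0]
tcp_rot: [-180.0, 0.0, 5.0]
ft_force: [1.3, -0.3, -1.0]
finger_gap: 40.5
grip_force: 32.7
```

Request:
servo_tool --plan '[[[0,0,-0.004,0,0.03],[0,0,0,0,0.03]]]'

```text
time: 19.05
tool_pos: [536.4, 82.8, 223.5]
tcp_rot: [-180.0, 0.0, 5.0]
ft_force: [0.1, 0.5, -0.8]
finger_gap: 41.3
grip_force: 32.7
```

Request:
servo_tool --plan '[[[0,0,-0.004,0,0.03],[0,0,0,0,0.03]]]'

```text
time: 19.25
tool_pos: [536.6, 82.8, 220.5]
tcp_rot: [180.0, -0.1, 5.0]
ft_force: [-0.3, 0.1, 5.1]
finger_gap: 40.6
grip_force: 33.1
```

Request:
servo_tool --plan '[[[0,0,-0.004,0,0.03],[0,0,0,0,0.03]]]'

```text
time: 19.45
tool_pos: [536.7, 82.8, 216.7]
tcp_rot: [180.0, -0.1, 5.0]
ft_force: [1.4, -0.8, 5.2]
finger_gap: 40.9
grip_force: 33.8
```

```bash
cat >> fit.py <<'E'
def col(s,r0,r1,step=2,u=319):
    f=s['frame'];h=cv2.cvtColor(f,cv2.COLOR_BGR2HSV)
    print([(r,int(f[r,u-2:u+3].mean()),int(h[r,u-2:u+3,1].mean())) for r in range(r0,r1,step)])
E
python3 - <<'E'
from fit import *
st();s=snap('wrist','w9.png');col(s,190,330)
E
```

```text
{'time': 19.4, 'joint_pos': [3.4, 1.9, 100.4, -0.0, 77.6, 88.3], 'tool_pos': [536.7, 82.8, 216.7], 'tcp_rot': [180.0, -0.1, 5.0], 'ft_force': [1.4, -0.8, 5.2], 'finger_gap': 40.9, 'grip_force': 33.8}
[(190, 137, 13), (192, 136, 12), (194, 137, 11), (196, 137, 11), (198, 136, 11), (200, 137, 9), (202, 136, 10), (204, 136, 10), (206, 136, 10), (208, 137, 10), (210, 137, 10), (212, 136, 11), (214, 137, 13), (216, 139, 9), (218, 106, 112), (220, 114, 144), (222, 116, 142), (224, 114, 147), (226, 172, 18), (228, 178, 22), (230, 179, 22), (232, 179, 22), (234, 179, 22), (236, 179, 23), (238, 179, 22), (240, 180, 22), (242, 180, 22), (244, 180, 22), (246, 180, 22), (248, 180, 23), (250, 180, 22), (252, 181, 23), (254, 181, 22), (256, 181, 22), (258, 181, 22), (260, 181, 22), (262, 181, 22), (264, 181, 22), (266, 181, 23), (268, 181, 22), (270, 181, 23), (272, 181, 23), (274, 182, 22), (276, 182, 23), (278, 182, 23), (280, 181, 22), (282, 181, 22), (284, 176, 22), (286, 224, 18), (288, 221, 19), (290, 221, 18), (292, 221, 18), (294, 221, 18), (296, 221, 19), (298, 221, 19), (300, 221, 19), (302, 221, 19), (304, 221, 19), (306, 221, 19), (308, 224, 16), (310, 194, 28), (312, 212, 19), (314, 209, 19), (316, 208, 20), (318, 210, 20), (320, 212, 19), (322, 219, 19), (324, 45, 36), (326, 50, 27), (328, 48, 34)]
```

Run:
```python
from fit import *
s=snap('wrist');M,K,D=cam(s)
for a in (217,216): print(fit(M,K,D,(536.7,82.8,216.7),98.9,37,[((26,27),a),((21,45),225.3),((-21,45),309.5)],dict(th=None,e=None,sl=None)))
```

```text
([-22.7, -6.5, -3.6], [-0.0, -0.0, -0.0])
([-21.0, -6.4, -2.7], [-0.0, 0.0, 0.0])
```

Request:
servo_tool --plan '[[[0,0,-0.004,0,0.03],[0,0,0,0,0.03]]]'

```text
time: 19.75
tool_pos: [537.5, 82.9, 213.4]
tcp_rot: [180.0, -0.3, 5.0]
ft_force: [3.4, 0.4, 6.7]
finger_gap: 40.6
grip_force: 35.5
```

Run:
```python
from fit import *
st();s=snap('wrist','w10.png');col(s,200,240);col(s,302,326);st()
```

```text
{'time': 19.8, 'joint_pos': [3.4, 2.1, 100.5, 0.0, 77.1, 88.3], 'tool_pos': [537.5, 82.9, 213.4], 'tcp_rot': [180.0, -0.3, 5.0], 'ft_force': [3.4, 0.4, 6.7], 'finger_gap': 40.6, 'grip_force': 35.5}
[(200, 137, 11), (202, 136, 10), (204, 137, 9), (206, 137, 9), (208, 136, 10), (210, 136, 11), (212, 137, 11), (214, 137, 11), (216, 136, 12), (218, 139, 11), (220, 105, 83), (222, 109, 147), (224, 104, 154), (226, 170, 17), (228, 176, 22), (230, 177, 22), (232, 176, 22), (234, 177, 22), (236, 177, 23), (238, 177, 22)]
[(302, 220, 19), (304, 220, 19), (306, 220, 18), (308, 225, 16), (310, 120, 137), (312, 118, 140), (314, 229, 13), (316, 203, 20), (318, 209, 20), (320, 210, 19), (322, 219, 19), (324, 45, 38)]
{'time': 19.8, 'joint_pos': [3.4, 2.1, 100.5, 0.0, 77.1, 88.3], 'tool_pos': [537.4, 82.9, 213.5], 'tcp_rot': [180.0, -0.2, 5.0], 'ft_force': [4.3, 0.3, 5.5], 'finger_gap': 41.0, 'grip_force': 35.5}
```

Request:
servo_tool --plan '[[[0.001,0.0001,-0.004,0,0.03],[0,0,0,0,0.03],[0.001,0.0001,-0.002,0,0.03],[0,0,0,0,0.03]]]'

```text
time: 20.2
tool_pos: [539.7, 83.0, 207.6]
tcp_rot: [180.0, -0.3, 5.0]
ft_force: [4.5, 0.1, 5.9]
finger_gap: 40.7
grip_force: 35.1
```

Run:
```python
from fit import *
st();s=snap('wrist','w11.png');col(s,206,240);col(s,302,326);st()
```

```text
{'time': 20.2, 'joint_pos': [3.4, 2.8, 100.5, 0.0, 76.4, 88.3], 'tool_pos': [539.7, 83.0, 207.6], 'tcp_rot': [180.0, -0.3, 5.0], 'ft_force': [4.5, 0.1, 5.9], 'finger_gap': 40.7, 'grip_force': 35.1}
[(206, 137, 9), (208, 137, 11), (210, 137, 10), (212, 137, 10), (214, 137, 10), (216, 136, 11), (218, 137, 11), (220, 136, 12), (222, 139, 10), (224, 125, 74), (226, 185, 20), (228, 173, 23), (230, 173, 23), (232, 173, 24), (234, 173, 23), (236, 173, 23), (238, 173, 22)]
[(302, 215, 20), (304, 215, 20), (306, 218, 19), (308, 213, 14), (310, 105, 158), (312, 114, 142), (314, 115, 142), (316, 106, 160), (318, 219, 17), (320, 220, 18), (322, 227, 19), (324, 42, 32)]
{'time': 20.2, 'joint_pos': [3.4, 2.8, 100.5, 0.0, 76.5, 88.3], 'tool_pos': [539.7, 83.1, 207.7], 'tcp_rot': [180.0, -0.3, 5.0], 'ft_force': [4.2, 0.3, 5.2], 'finger_gap': 41.0, 'grip_force': 35.2}
```

Run:
```python
from fit import *
s=snap('wrist');M,K,D=cam(s)
print(fit(M,K,D,(539.7,83,207.6),98.9,37,[((26,27),223.2),((21,45),225),((-21,45),308.8),((-26,27),317)],dict(th=None,e=None,sl=None)))
print(fit(M,K,D,(537.4,82.9,213.4),98.9,37,[((26,27),219.5),((21,45),225.3),((-21,45),309.3),((-26,27),313)],dict(th=None,e=None,sl=None)))
```

```text
([-34.8, -6.1, -5.6], [0.2, -0.2, 0.2, -0.2])
([-27.8, -1.6, -8.9], [0.3, -0.3, 0.2, -0.2])
```

Request:
servo_tool --plan '[[[0.001,0.0001,-0.004,0,0.03],[0,0,0,0,0.03],[0.001,0.0001,-0.002,0,0.03],[0,0,0,0,0.03]]]'

```text
time: 20.7
tool_pos: [541.5, 83.3, 201.3]
tcp_rot: [180.0, -0.2, 5.0]
ft_force: [6.0, -0.4, 5.0]
finger_gap: 40.8
grip_force: 33.4
```

Run:
```python
from fit import *
st();s=snap('wrist','w12.png');col(s,206,240);col(s,302,326);st()
```

```text
{'time': 20.7, 'joint_pos': [3.4, 3.4, 100.5, 0.0, 75.8, 88.4], 'tool_pos': [541.5, 83.3, 201.3], 'tcp_rot': [180.0, -0.2, 5.0], 'ft_force': [6.0, -0.4, 5.0], 'finger_gap': 40.8, 'grip_force': 33.4}
[(206, 137, 10), (208, 137, 10), (210, 137, 9), (212, 137, 11), (214, 137, 9), (216, 137, 10), (218, 137, 12), (220, 138, 11), (222, 137, 11), (224, 142, 13), (226, 168, 24), (228, 169, 23), (230, 170, 23), (232, 170, 24), (234, 170, 23), (236, 170, 23), (238, 170, 23)]
[(302, 206, 20), (304, 212, 20), (306, 220, 19), (308, 184, 22), (310, 180, 27), (312, 97, 161), (314, 100, 155), (316, 100, 155), (318, 104, 153), (320, 111, 153), (322, 159, 50), (324, 35, 12)]
{'time': 20.8, 'joint_pos': [3.4, 3.4, 100.5, -0.0, 75.8, 88.4], 'tool_pos': [541.5, 83.2, 201.3], 'tcp_rot': [180.0, -0.2, 5.0], 'ft_force': [6.1, 0.2, 4.3], 'finger_gap': 40.6, 'grip_force': 33.4}
```

Run:
```python
from fit import *
s=snap('wrist');M,K,D=cam(s)
for o in ([((21,45),225),((-21,45),307),((-21,27),311),((-26,27),321.5)],[((21,45),225),((-21,45),307),((-21,27),311)]):
  print(fit(M,K,D,(541.5,83.3,201.3),98.9,37,o,dict(th=None,e=None,sl=None)))
```

```text
([-44.3, -5.7, -5.8], [-0.0, 0.0, 0.2, -0.1])
([-44.1, -5.7, -6.0], [-0.0, 0.0, -0.0])
```

Request:
servo_tool --plan '[[[0.004,0.0003,0.01,0,0.03],[0.01,0.001,0.03,0,0.03],[0.03,0.0026,0.01,0,0.03],[0,0,0,0,0.03],[0,0,0,0,0.03],[0,0,0,0,0.03],[0,0,0,0,0.03],[0,0,0,0,0.03],[0,0,0,0,0.03]]]'

```text
time: 21.7
tool_pos: [583.5, 87.1, 249.7]
tcp_rot: [-180.0, 0.0, 5.0]
ft_force: [-0.4, -0.4, -0.1]
finger_gap: 40.7
grip_force: 35.0
```

Run:
```python
from fit import *
st();s=snap('wrist','w13.png');col(s,216,236);col(s,300,328);st()
t=snap('scene','s13.png')
```

```text
{'time': 21.7, 'joint_pos': [3.5, 7.7, 90.7, -0.0, 81.6, 88.5], 'tool_pos': [583.5, 87.1, 249.7], 'tcp_rot': [-180.0, 0.0, 5.0], 'ft_force': [-0.4, -0.4, -0.1], 'finger_gap': 40.7, 'grip_force': 35.0}
[(216, 125, 12), (218, 126, 12), (220, 126, 12), (222, 126, 12), (224, 128, 14), (226, 157, 25), (228, 159, 25), (230, 159, 25), (232, 159, 25), (234, 159, 25)]
[(300, 196, 20), (302, 196, 20), (304, 198, 21), (306, 208, 20), (308, 174, 21), (310, 125, 94), (312, 92, 157), (314, 93, 154), (316, 93, 155), (318, 100, 153), (320, 100, 139), (322, 209, 15), (324, 33, 24), (326, 34, 27)]
{'time': 21.8, 'joint_pos': [3.5, 7.7, 90.7, 0.0, 81.6, 88.5], 'tool_pos': [583.7, 87.1, 249.8], 'tcp_rot': [-180.0, 0.0, 5.0], 'ft_force': [0.2, 0.5, -0.5], 'finger_gap': 40.9, 'grip_force': 35.0}
```

Run:
```python
from fit import *
s=snap('wrist');M,K,D=cam(s)
for o in ([((21,45),225.2),((-21,45),307),((-21,27),310),((-26,27),320.8)],[((21,45),225.2),((-21,45),307),((-21,27),309.5)]):
  print(fit(M,K,D,(583.6,87.1,249.8),98.9,37,o,dict(th=None,e=None,sl=None)))
t=cv2.imread('pics/s13.png');
T=snap('scene');Ms,Ks,Ds=cam(T);A=np.linalg.inv(Ms)
p=A[:3,:3]@np.array([583,87,188])+A[:3,3];print(cv2.projectPoints(p[None],np.zeros(3),np.zeros(3),Ks,Ds)[0].ravel())
u,v=cv2.projectPoints(p[None],np.zeros(3),np.zeros(3),Ks,Ds)[0].ravel().astype(int)
cv2.imwrite('pics/s13c.png',cv2.resize(t[v-40:v+40,u-40:u+40],(640,560),interpolation=cv2.INTER_CUBIC))
for d in((0,0,0),(-.6691,0,.7431)): pass
X=np.array([.9962,.0872,0])
for th in(0,35,45,55):
  a=X*np.sin(np.radians(th))+np.array([0,0,np.cos(np.radians(th))]);q=[cv2.projectPoints((A[:3,:3]@(np.array([583,87,188])+k*a)+A[:3,3])[None],np.zeros(3),np.zeros(3),Ks,Ds)[0].ravel() for k in(-40,8)]
  d=q[1]-q[0];print(th,np.degrees(np.arctan2(d[0],-d[1])).round(1),np.linalg.norm(d).round(1))
```

```text
([-43.4, -5.7, -6.9], [-0.0, 0.0, 0.4, -0.3])
([-42.1, -5.5, -7.6], [0.0, 0.0, 0.0])
[363.13004857 130.45290227]
0 5.5 13.6
35 53.7 12.5
45 67.4 13.0
55 79.8 13.8
```

View pics/s13c.png

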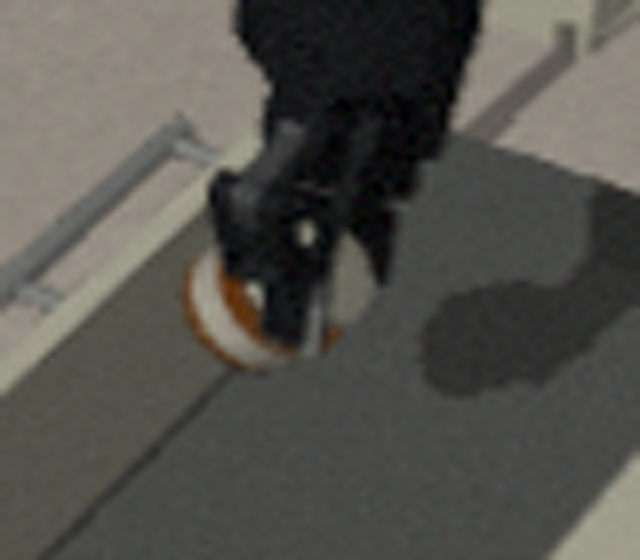

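Request:
servo_tool --plan '[[[0,0,0,0,0.03],[0,0,0,0,0.03],[0,0,0,0,0.03],[0,0,0,0,0.03],[0,0,0,0,0.03],[0,0,0,0,0.03],[0,0,0,0,0.03],[0,0,0,0,0.03],[0,0,0,0,0.03],[0,0,0,0,0.03]]]'

```text
time: 22.9
tool_pos: [584.0, 87.1, 249.9]
tcp_rot: [-180.0, -0.0, 5.0]
ft_force: [0.0, 0.9, -0.7]
finger_gap: 41.1
grip_force: 35.0
```

Request:
servo_tool --plan '[[[0,0,0,0,0.03],[0,0,0,0,0.03],[0,0,0,0,0.03],[0,0,0,0,0.03],[0,0,0,0,0.03],[0,0,0,0,0.03],[0,0,0,0,0.03],[0,0,0,0,0.03],[0,0,0,0,0.03],[0,0,0,0,0.03]]]'

```text
time: 23.9
tool_pos: [584.0, 87.1, 249.9]
tcp_rot: [-180.0, 0.0, 5.0]
ft_force: [-0.7, -0.0, -0.8]
finger_gap: 40.5
grip_force: 35.0
```

Request:
servo_tool --plan '[[[0,0,0,0,0.03],[0,0,0,0,0.03],[0,0,0,0,0.03],[0,0,0,0,0.03],[0,0,0,0,0.03],[0,0,0,0,0.03],[0,0,0,0,0.03],[0,0,0,0,0.03],[0,0,0,0,0.03],[0,0,0,0,0.03]]]'

```text
time: 24.9
tool_pos: [583.9, 87.1, 249.9]
tcp_rot: [180.0, 0.0, 5.0]
ft_force: [-0.6, 0.2, -1.2]
finger_gap: 40.3
grip_force: 35.0
```

Request:
servo_tool --plan '[[[0,0,0,0,0.03],[0,0,0,0,0.03],[0,0,0,0,0.03]]]'

```text
time: 25.2
tool_pos: [584.0, 87.1, 249.9]
tcp_rot: [-180.0, -0.0, 5.0]
ft_force: [0.7, -0.5, -1.6]
finger_gap: 40.8
grip_force: 35.0
```

Request:
servo_tool --plan '[[[-0.025,-0.0022,0,0,0.03],[0,0,-0.03,0,0.03],[0,0,-0.03,0,0.03],[0,0,-0.03,0,0.03],[0,0,0,0,0.03],[0,0,0,0,0.03]]]'

```text
time: 25.8
tool_pos: [558.7, 84.9, 160.0]
tcp_rot: [-180.0, 0.1, 5.0]
ft_force: [0.3, -0.1, -0.4]
finger_gap: 40.8
grip_force: 34.9
```

Request:
servo_tool --plan '[[[-0.006,-0.0005,0,0,0.03],[0,0,0,0,0.03]]]'

```text
time: 26.0
tool_pos: [553.6, 84.4, 162.0]
tcp_rot: [180.0, -0.2, 5.0]
ft_force: [-0.3, 0.6, -0.8]
finger_gap: 40.7
grip_force: 34.9
```

Request:
servo_tool --plan '[[[-0.004,-0.0003,0,0,0.03],[0,0,0,0,0.03]]]'

```text
time: 26.2
tool_pos: [549.0, 84.1, 160.8]
tcp_rot: [180.0, -0.1, 5.0]
ft_force: [-0.2, -0.1, -0.3]
finger_gap: 40.7
grip_force: 34.9
```

Request:
servo_tool --plan '[[[-0.003,-0.0003,0,0,0.03],[0,0,0,0,0.03]]]'

```text
time: 26.4
tool_pos: [545.7, 83.8, 160.0]
tcp_rot: [180.0, 0.0, 5.0]
ft_force: [0.0, -0.4, -1.1]
finger_gap: 40.5
grip_force: 34.9
```

Request:
servo_tool --plan '[[[-0.003,-0.0003,0,0,0.03],[0,0,0,0,0.03]]]'

```text
time: 26.6
tool_pos: [543.0, 83.5, 160.0]
tcp_rot: [-180.0, -0.0, 5.0]
ft_force: [1.5, 0.6, -1.4]
finger_gap: 41.1
grip_force: 35.1
```

Request:
servo_tool --plan '[[[-0.002,-0.0002,0.003,0,0.03],[-0.002,0,0.004,0,0.03],[0,0,0,0,0.03]]]'

```text
time: 26.9
tool_pos: [540.9, 83.4, 168.7]
tcp_rot: [-180.0, -0.3, 5.0]
ft_force: [6.7, 1.8, 2.3]
finger_gap: 41.1
grip_force: 35.1
```

Request:
servo_tool --plan '[[[-0.002,-0.0002,0.004,0,0.03],[-0.002,-0.0002,0.004,0,0.03],[-0.002,-0.0001,0.004,0,0.03],[0,0,0,0,0.03]]]'

```text
time: 27.3
tool_pos: [535.0, 83.0, 181.0]
tcp_rot: [-180.0, -0.4, 5.0]
ft_force: [8.0, 1.9, 1.5]
finger_gap: 40.7
grip_force: 35.7
```

Run:
```python
from fit import *
st();s=snap('wrist','w14.png');col(s,200,236);col(s,296,328);st()
```

```text
{'time': 27.3, 'joint_pos': [3.4, 3.6, 102.6, 0.0, 73.5, 88.4], 'tool_pos': [535.0, 83.0, 181.0], 'tcp_rot': [-180.0, -0.4, 5.0], 'ft_force': [8.0, 1.9, 1.5], 'finger_gap': 40.7, 'grip_force': 35.7}
[(200, 138, 11), (202, 138, 10), (204, 138, 11), (206, 138, 10), (208, 137, 10), (210, 138, 10), (212, 140, 8), (214, 104, 105), (216, 115, 143), (218, 117, 140), (220, 112, 147), (222, 204, 15), (224, 196, 20), (226, 183, 22), (228, 182, 23), (230, 180, 23), (232, 180, 22), (234, 180, 21)]
[(296, 222, 19), (298, 222, 19), (300, 221, 19), (302, 222, 18), (304, 215, 24), (306, 131, 17), (308, 134, 27), (310, 134, 27), (312, 134, 28), (314, 134, 27), (316, 133, 28), (318, 133, 27), (320, 133, 28), (322, 138, 27), (324, 39, 22), (326, 43, 21)]
{'time': 27.4, 'joint_pos': [3.4, 3.6, 102.6, 0.0, 73.5, 88.4], 'tool_pos': [535.1, 83.0, 180.9], 'tcp_rot': [-180.0, -0.3, 5.0], 'ft_force': [7.0, 1.0, 1.8], 'finger_gap': 40.8, 'grip_force': 35.7}
```

Request:
servo_tool --plan '[[[-0.003,-0.0002,0.003,0,0.03],[-0.003,-0.0003,0.003,0,0.03],[-0.003,-0.0003,0.002,0,0.03],[0,0,0,0,0.03]]]'

```text
time: 27.75
tool_pos: [526.2, 82.1, 189.3]
tcp_rot: [180.0, -0.4, 5.0]
ft_force: [8.5, 0.7, 2.1]
finger_gap: 41.0
grip_force: 34.1
```

Run:
```python
from fit import *
st();s=snap('wrist','w15.png');col(s,196,236);col(s,280,310);st()
M,K,D=cam(s);S=sense()['tool_pos']
```

```text
{'time': 27.8, 'joint_pos': [3.4, 1.6, 103.7, 0.0, 74.3, 88.3], 'tool_pos': [526.2, 82.1, 189.3], 'tcp_rot': [180.0, -0.4, 5.0], 'ft_force': [8.5, 0.7, 2.1], 'finger_gap': 41.0, 'grip_force': 34.1}
[(196, 138, 12), (198, 139, 11), (200, 118, 24), (202, 191, 23), (204, 65, 131), (206, 116, 142), (208, 123, 138), (210, 123, 137), (212, 122, 142), (214, 124, 50), (216, 124, 26), (218, 126, 29), (220, 217, 19), (222, 224, 19), (224, 224, 19), (226, 224, 19), (228, 229, 18), (230, 176, 22), (232, 180, 23), (234, 180, 22)]
[(280, 177, 24), (282, 175, 23), (284, 224, 19), (286, 221, 19), (288, 221, 20), (290, 221, 19), (292, 221, 19), (294, 221, 19), (296, 221, 19), (298, 202, 21), (300, 133, 28), (302, 134, 27), (304, 135, 27), (306, 135, 27), (308, 133, 27)]
{'time': 27.8, 'joint_pos': [3.4, 1.7, 103.7, 0.0, 74.3, 88.3], 'tool_pos': [526.3, 82.2, 189.2], 'tcp_rot': [180.0, -0.4, 5.0], 'ft_force': [9.2, 0.8, 2.2], 'finger_gap': 40.6, 'grip_force': 34.2}
```

Request:
servo_tool --plan '[[[-0.003,-0.0003,0.001,0,0.03],[-0.002,-0.0002,0,0,0.03],[0,0,0,0,0.03],[0.03,0.0026,0,0,0.03],[0.03,-0.008,0,0,0.03],[0.03,-0.012,0,0,0.03],[0.03,-0.012,-0.01,0,0.03],[0,0,-0.03,0,0.03],[0,0,-0.014,0,0.03],[0,0,0,0,0.03]]]'

```text
time: 28.8
tool_pos: [636.2, 52.2, 130.0]
tcp_rot: [-180.0, 0.4, 5.0]
ft_force: [-0.1, 0.2, -1.7]
finger_gap: 41.3
grip_force: 34.7
```

Request:
servo_tool --plan '[[[0,0,-0.005,0,0.03],[0,0,0,0,0.03]]]'

```text
time: 29.0
tool_pos: [638.9, 52.5, 129.6]
tcp_rot: [180.0, -0.0, 5.1]
ft_force: [-0.9, 0.4, -0.4]
finger_gap: 40.6
grip_force: 34.7
```

Request:
servo_tool --plan '[[[0,0,-0.005,0,0.03],[0,0,0,0,0.03]]]'

```text
time: 29.2
tool_pos: [639.0, 52.3, 124.2]
tcp_rot: [180.0, -0.0, 5.0]
ft_force: [-0.8, -0.3, -0.6]
finger_gap: 40.8
grip_force: 34.7
```

Request:
servo_tool --plan '[[[0,0,-0.003,0,0.03],[0,0,0,0,0.03]]]'

```text
time: 29.4
tool_pos: [638.8, 52.1, 120.7]
tcp_rot: [-180.0, 0.0, 5.0]
ft_force: [-0.6, -0.0, -1.0]
finger_gap: 40.8
grip_force: 34.7
```

Request:
servo_tool --plan '[[[0,0,-0.003,0,0.03],[0,0,0,0,0.03]]]'

```text
time: 29.6
tool_pos: [639.6, 52.1, 118.5]
tcp_rot: [180.0, -0.1, 5.0]
ft_force: [0.4, -0.6, 2.3]
finger_gap: 40.9
grip_force: 34.6
```

Request:
servo_tool --plan '[[[0,0,-0.002,0,0.03],[0,0,0,0,0.03]]]'

```text
time: 29.8
tool_pos: [640.2, 52.2, 117.6]
tcp_rot: [180.0, -0.2, 5.0]
ft_force: [-0.5, -0.0, 6.9]
finger_gap: 40.9
grip_force: 35.5
```

Request:
servo_tool --plan '[[[0,0,0,0,0.05],[0,0,0,0,0.055],[0,0,0.02,0,0.055],[0,0,0.045,0,0.06],[0,0,0.045,0,0.085],[0,0,0.03,0,0.085],[0,0,0,0,0.085]]]'

```text
time: 30.5
tool_pos: [641.5, 52.1, 262.5]
tcp_rot: [180.0, -0.6, 5.0]
ft_force: [0.7, -0.1, -0.1]
finger_gap: 84.6
grip_force: 0.0
```

```bash
cat > look.py <<'E'
from h import *
def bottles(t):
    fr=t['frame'];hsv=cv2.cvtColor(fr,cv2.COLOR_BGR2HSV)
    m=(((hsv[...,0]<20)|(hsv[...,0]>172))&(hsv[...,1]>85)&(hsv[...,2]>30)).astype(np.uint8)
    k=np.zeros_like(m);k[150:320,120:440]=m[150:320,120:440]
    k=cv2.morphologyEx(k,cv2.MORPH_CLOSE,cv2.getStructuringElement(cv2.MORPH_ELLIPSE,(11,11)))
    for c in cv2.findContours(k,cv2.RETR_EXTERNAL,cv2.CHAIN_APPROX_NONE)[0]:
        if cv2.contourArea(c)>25:
            (u,v),q=cv2.minEnclosingCircle(c); print(round(u,1),round(v,1),'r',round(q,1),[onz(t,u,v,z).round().tolist()[:2] for z in (27,42,57,72)])
E
python3 - <<'E'
from look import *
st();bottles(snap('top','t16.png'))
E
```

```text
{'time': 30.5, 'joint_pos': [0.1, 14.9, 81.2, -0.0, 83.3, 85.1], 'tool_pos': [641.5, 52.1, 262.5], 'tcp_rot': [180.0, -0.6, 5.0], 'ft_force': [0.7, -0.1, -0.1], 'finger_gap': 84.6, 'grip_force': 0.0}
336.8 268.7 r 9.3 [[422.0, -188.0], [422.0, -187.0], [422.0, -187.0], [422.0, -187.0]]
395.9 265.4 r 9.6 [[432.0, -356.0], [432.0, -353.0], [432.0, -351.0], [432.0, -349.0]]
346.9 217.3 r 9.0 [[569.0, -217.0], [568.0, -216.0], [566.0, -215.0], [564.0, -215.0]]
255.8 192.7 r 8.8 [[640.0, 47.0], [638.0, 45.0], [635.0, 43.0], [633.0, 41.0]]
```

Request:
servo_tool --plan '[[[-0.0115,-0.0444,0,0,0.085],[-0.0115,-0.0444,0,0,0.085],[-0.0115,-0.0444,0,0,0.085],[-0.0115,-0.0444,0,0,0.085],[-0.0115,-0.0444,0,0,0.085],[-0.0115,-0.0444,-0.03,0,0.085],[0,0,-0.04,0,0.085],[0,0,0,0,0.085],[0,0,0,0,0.085]]]'

```text
time: 31.45
tool_pos: [569.6, -209.5, 186.4]
tcp_rot: [-179.8, 0.3, 5.0]
ft_force: [1.0, 0.5, 0.4]
finger_gap: 85.1
grip_force: 0.0
```

Run:
```python
from look import *
st();s=snap('wrist','w17.png')
hsv=cv2.cvtColor(s['frame'],cv2.COLOR_BGR2HSV)
m=((hsv[...,0]<18)&(hsv[...,1]>90)&(hsv[...,2]>50)).astype(np.uint8);m[:,:260]=0;m[:,380:]=0;m[310:]=0
x,y,w,h=cv2.boundingRect(cv2.findNonZero(m));print(x,y,w,h)
f=s['frame'];c=x+w//2;print([(r,int(f[r,c-2:c+3].mean()),int(hsv[r,c-2:c+3,1].mean())) for r in range(150,290,3)])
```

```text
{'time': 31.4, 'joint_pos': [-25.0, 13.5, 91.0, 0.0, 75.8, 59.9], 'tool_pos': [569.6, -209.5, 186.4], 'tcp_rot': [-179.8, 0.3, 5.0], 'ft_force': [1.0, 0.5, 0.4], 'finger_gap': 85.1, 'grip_force': 0.0}
264 167 91 143
[(150, 161, 24), (153, 163, 24), (156, 161, 24), (159, 164, 24), (162, 166, 23), (165, 165, 24), (168, 121, 26), (171, 86, 52), (174, 96, 27), (177, 79, 76), (180, 76, 128), (183, 86, 138), (186, 91, 96), (189, 98, 29), (192, 138, 27), (195, 174, 24), (198, 173, 24), (201, 173, 24), (204, 173, 24), (207, 174, 24), (210, 173, 24), (213, 173, 24), (216, 173, 24), (219, 173, 24), (222, 173, 24), (225, 173, 24), (228, 173, 24), (231, 172, 25), (234, 164, 24), (237, 163, 24), (240, 163, 24), (243, 160, 25), (246, 161, 23), (249, 166, 23), (252, 164, 24), (255, 162, 24), (258, 165, 24), (261, 161, 24), (264, 159, 23), (267, 163, 24), (270, 162, 24), (273, 159, 23), (276, 163, 24), (279, 163, 24), (282, 158, 25), (285, 158, 23), (288, 163, 24)]
```

Request:
servo_tool --plan '[[[0,0,-0.03,0,0.085],[0,0,-0.03,0,0.075],[0,0,-0.008,0,0.07],[0,0,0,0,0.07],[0,0,0,0,0.035],[0,0,0,0,0.03],[0,0,0,0,0.03],[0,0,0,0,0.03]]]' --force 30

```text
time: 32.3
tool_pos: [572.5, -210.9, 123.2]
tcp_rot: [179.9, -0.2, 5.0]
ft_force: [0.2, 2.4, 6.5]
finger_gap: 40.4
grip_force: 29.7
```

Request:
servo_tool --plan '[[[0,0,0.02,0,0.03],[0,0,0.045,0,0.03],[0,0,0.045,0,0.03],[0,0,0.045,0,0.03],[0,0,0,0,0.03]]]'

```text
time: 32.8
tool_pos: [574.1, -211.9, 285.7]
tcp_rot: [179.6, -0.7, 5.0]
ft_force: [1.5, -0.9, 0.1]
finger_gap: 40.6
grip_force: 30.8
```

Run:
```python
from fit import *
st();s=snap('wrist','w18.png');col(s,190,250,2);M,K,D=cam(s)
for u,v,z in((309,193,60),): pass
np.savez('lv60.npz',M=M)
```

```text
{'time': 32.8, 'joint_pos': [-25.1, 9.1, 85.3, 0.0, 84.7, 59.9], 'tool_pos': [574.1, -211.9, 285.7], 'tcp_rot': [179.6, -0.7, 5.0], 'ft_force': [1.5, -0.9, 0.1], 'finger_gap': 40.6, 'grip_force': 30.8}
[(190, 101, 36), (192, 108, 28), (194, 107, 28), (196, 106, 28), (198, 124, 23), (200, 81, 96), (202, 69, 105), (204, 69, 107), (206, 101, 135), (208, 93, 139), (210, 93, 139), (212, 93, 141), (214, 102, 96), (216, 113, 24), (218, 113, 29), (220, 115, 28), (222, 115, 29), (224, 121, 28), (226, 187, 22), (228, 155, 25), (230, 144, 26), (232, 144, 26), (234, 144, 26), (236, 144, 27), (238, 144, 27), (240, 144, 27), (242, 144, 27), (244, 144, 25), (246, 144, 27), (248, 144, 26)]
```

Request:
servo_tool --plan '[[[0.0124,0.0439,0.01,0,0.03],[0.0124,0.0439,0,0,0.03],[0.0124,0.0439,0,0,0.03],[0.0124,0.0439,0,0,0.03],[0.0124,0.0439,0,0,0.03],[0.0124,0.0439,0,0,0.03],[0.0124,0.0439,0,0,0.03],[0,0,-0.014,0,0.03],[0,0,-0.01,0,0.03],[0,0,0,0,0.03]]]'

```text
time: 33.85
tool_pos: [656.2, 96.0, 257.8]
tcp_rot: [180.0, 0.3, 5.0]
ft_force: [-0.0, -0.2, -1.2]
finger_gap: 40.4
grip_force: 30.9
```

Request:
servo_tool --plan '[[[0.006,0.0005,0,0,0.03],[0.004,0.0004,0,0,0.03],[0.004,0.0003,0,0,0.03],[0,0,0,0,0.03]]]'

```text
time: 34.25
tool_pos: [672.5, 97.5, 262.1]
tcp_rot: [180.0, -0.1, 5.0]
ft_force: [-1.3, 0.4, -0.2]
finger_gap: 40.2
grip_force: 30.9
```

Request:
servo_tool --plan '[[[0.004,0.0003,0,0,0.03],[0.004,0.0004,0,0,0.03],[0.004,0.0003,0,0,0.03],[0.004,0.0004,0,0,0.03],[0.004,0.0003,0,0,0.03],[0,0,0,0,0.03]]]'

```text
time: 34.85
tool_pos: [692.3, 100.0, 261.6]
tcp_rot: [-180.0, -0.0, 5.0]
ft_force: [-2.0, 0.0, 2.2]
finger_gap: 39.9
grip_force: 30.2
```

Run:
```python
from fit import *
st();s=snap('wrist','w19.png');col(s,196,240,2);col(s,296,328)
```

```text
{'time': 34.8, 'joint_pos': [4.0, 24.0, 70.2, 0.0, 85.8, 89.0], 'tool_pos': [692.3, 100.0, 261.6], 'tcp_rot': [-180.0, -0.0, 5.0], 'ft_force': [-2.0, 0.0, 2.2], 'finger_gap': 39.9, 'grip_force': 30.2}
[(196, 178, 23), (198, 179, 24), (200, 178, 24), (202, 178, 24), (204, 179, 23), (206, 178, 23), (208, 178, 23), (210, 178, 23), (212, 181, 23), (214, 141, 26), (216, 80, 67), (218, 89, 137), (220, 95, 133), (222, 95, 132), (224, 93, 134), (226, 115, 22), (228, 149, 26), (230, 139, 25), (232, 139, 25), (234, 139, 26), (236, 140, 26), (238, 139, 26)]
[(296, 175, 24), (298, 175, 23), (300, 175, 24), (302, 184, 24), (304, 93, 11), (306, 98, 11), (308, 98, 12), (310, 98, 11), (312, 97, 13), (314, 97, 10), (316, 99, 11), (318, 65, 13), (320, 87, 27), (322, 100, 28), (324, 24, 25), (326, 28, 22)]
```

Run:
```python
from fit import *
s=snap('wrist');M,K,D=cam(s)
print(fit(M,K,D,(692.3,100,261.6),121,55,[((26,42),216.5),((21,60),227),((-21,60),303)],dict(th=None,e=None,sl=None)))
L=np.load('lv60.npz')['M']
print('lev',fit(L,K,D,(574.1,-211.9,285.7),121,55,[((26,42),205),((21,42),214.5),((21,60),225.5)],dict(e=None,sl=None)))
```

```text
([-17.7, -9.4, -9.2], [-0.0, -0.0, -0.0])
lev ([-3.4, 2.6], [0.4, -0.6, 0.2])
```

Request:
servo_tool --plan '[[[0.004,0.0003,0,0,0.03],[0.004,0.0004,0,0,0.03],[0.002,0.0002,0,0,0.03],[0,0,0,0,0.03],[0,0,0,0,0.03]]]'

```text
time: 35.45
tool_pos: [701.8, 100.6, 261.4]
tcp_rot: [180.0, 0.0, 5.0]
ft_force: [-2.8, 0.2, 0.6]
finger_gap: 40.0
grip_force: 30.1
```

Run:
```python
from fit import *
st();s=snap('wrist','w20.png');col(s,208,240,2);col(s,296,328)
```

```text
{'time': 35.4, 'joint_pos': [4.0, 25.5, 68.2, -0.0, 86.3, 89.0], 'tool_pos': [701.8, 100.6, 261.4], 'tcp_rot': [180.0, 0.0, 5.0], 'ft_force': [-2.8, 0.2, 0.6], 'finger_gap': 40.0, 'grip_force': 30.1}
[(208, 175, 23), (210, 175, 23), (212, 175, 24), (214, 175, 24), (216, 175, 24), (218, 175, 25), (220, 175, 23), (222, 184, 20), (224, 81, 126), (226, 83, 139), (228, 91, 79), (230, 133, 24), (232, 134, 28), (234, 133, 26), (236, 134, 26), (238, 133, 27)]
[(296, 171, 23), (298, 171, 24), (300, 170, 24), (302, 171, 25), (304, 171, 22), (306, 178, 17), (308, 87, 152), (310, 82, 158), (312, 83, 32), (314, 96, 11), (316, 95, 12), (318, 95, 12), (320, 94, 12), (322, 99, 11), (324, 22, 23), (326, 26, 20)]
```

Request:
servo_tool --plan '[[[0.004,0.0003,0,0,0.03],[0.004,0.0004,0,0,0.03],[0.003,0.0003,0,0,0.03],[0,0,0,0,0.03],[0,0,0,0,0.03]]]'

```text
time: 36.0
tool_pos: [713.0, 101.7, 261.6]
tcp_rot: [180.0, -0.0, 5.0]
ft_force: [-2.4, -0.6, -0.6]
finger_gap: 39.3
grip_force: 30.3
```

Run:
```python
from fit import *
st();s=snap('wrist','w21.png');col(s,214,240,2);col(s,296,328);M,K,D=cam(s)
M2=M.copy();M2[:3,3]+=np.array([701.8,100.6,261.4])-np.array(sense()['tool_pos'])
print(fit(M2,K,D,(701.8,100.6,261.4),121,55,[((26,42),223),((21,60),228.5),((-21,60),307),((-26,42),311.5)],dict(th=None,e=None,sl=None)))
```

```text
{'time': 36.0, 'joint_pos': [4.0, 27.3, 65.9, -0.0, 86.8, 89.0], 'tool_pos': [713.0, 101.7, 261.6], 'tcp_rot': [180.0, -0.0, 5.0], 'ft_force': [-2.4, -0.6, -0.6], 'finger_gap': 39.3, 'grip_force': 30.3}
[(214, 173, 24), (216, 173, 24), (218, 173, 24), (220, 173, 24), (222, 173, 24), (224, 173, 26), (226, 172, 25), (228, 172, 25), (230, 177, 23), (232, 121, 41), (234, 128, 27), (236, 127, 29), (238, 127, 29)]
[(296, 160, 25), (298, 160, 25), (300, 161, 24), (302, 161, 24), (304, 160, 23), (306, 161, 25), (308, 167, 24), (310, 143, 21), (312, 67, 172), (314, 71, 160), (316, 71, 159), (318, 76, 159), (320, 79, 150), (322, 98, 9), (324, 23, 27), (326, 25, 23)]
([-29.1, -9.0, -8.5], [0.4, -0.4, 0.3, -0.3])
```

Run:
```python
from fit import *
s=snap('wrist');M,K,D=cam(s)
for o in ([((21,60),231.3),((-21,60),309.5),((-21,42),311.2),((-26,42),321)],[((21,60),231.3),((-21,60),309.5),((-26,42),321)]):
  print(fit(M,K,D,(713,101.7,261.6),121,55,o,dict(th=None,e=None,sl=None)))
```

```text
([-41.6, -9.0, -10.6], [-0.0, 0.0, 0.1, -0.1])
([-41.8, -9.0, -10.6], [-0.0, 0.0, 0.0])
```

Request:
servo_tool --plan '[[[0.002,0.0002,0,0,0.03],[0.001,0.0001,0,0,0.03],[0,0,0,0,0.03]]]'

```text
time: 36.4
tool_pos: [715.9, 102.0, 261.5]
tcp_rot: [-180.0, -0.0, 5.0]
ft_force: [-1.8, -0.3, -0.6]
finger_gap: 39.6
grip_force: 30.2
```

Run:
```python
from fit import *
st();s=snap('wrist','w22.png');col(s,222,240,2);col(s,296,328)
```

```text
{'time': 36.4, 'joint_pos': [4.0, 27.8, 65.3, 0.0, 86.9, 89.0], 'tool_pos': [715.9, 102.0, 261.5], 'tcp_rot': [-180.0, -0.0, 5.0], 'ft_force': [-1.8, -0.3, -0.6], 'finger_gap': 39.6, 'grip_force': 30.2}
[(222, 172, 24), (224, 172, 25), (226, 172, 25), (228, 172, 25), (230, 172, 26), (232, 164, 25), (234, 122, 30), (236, 126, 27), (238, 126, 28)]
[(296, 157, 25), (298, 157, 26), (300, 157, 25), (302, 157, 25), (304, 158, 25), (306, 157, 25), (308, 164, 24), (310, 149, 26), (312, 122, 44), (314, 67, 168), (316, 69, 161), (318, 68, 165), (320, 77, 157), (322, 82, 138), (324, 28, 36), (326, 24, 19)]
```

Request:
servo_tool --plan '[[[-0.002,-0.0002,0.004,0,0.03],[-0.005,-0.0004,0.008,0,0.03],[-0.01,-0.0009,0.008,0,0.03],[-0.01,-0.0009,0,0,0.03],[0,0,0,0,0.03],[0,0,0,0,0.03],[0,0,0,0,0.03],[0,0,0,0,0.03],[0,0,0,0,0.03],[0,0,0,0,0.03]]]'

```text
time: 37.45
tool_pos: [688.9, 99.6, 281.3]
tcp_rot: [-180.0, 0.0, 5.0]
ft_force: [0.7, -0.1, -1.1]
finger_gap: 39.1
grip_force: 30.4
```

Run:
```python
from fit import *
st();s=snap('wrist','w23.png');col(s,222,240,2);col(s,302,328);M,K,D=cam(s)
print(fit(M,K,D,sense()['tool_pos'],121,55,[((21,60),233),((-21,60),310),((-21,42),312.5),((-26,42),323)],dict(th=None,e=None,sl=None)))
```

```text
{'time': 37.4, 'joint_pos': [4.0, 22.9, 69.4, 0.0, 87.6, 89.0], 'tool_pos': [688.9, 99.6, 281.3], 'tcp_rot': [-180.0, 0.0, 5.0], 'ft_force': [0.7, -0.1, -1.1], 'finger_gap': 39.1, 'grip_force': 30.4}
[(222, 81, 17), (224, 81, 17), (226, 82, 13), (228, 75, 141), (230, 83, 150), (232, 118, 33), (234, 137, 26), (236, 137, 26), (238, 137, 26)]
[(302, 176, 23), (304, 176, 22), (306, 175, 23), (308, 176, 22), (310, 176, 17), (312, 89, 153), (314, 88, 153), (316, 79, 91), (318, 99, 28), (320, 98, 30), (322, 102, 30), (324, 26, 18), (326, 31, 25)]
([-43.7, -8.9, -12.6], [-0.1, 0.0, 0.5, -0.5])
```

Request:
servo_tool --plan '[[[0,0,0,0,0.03],[0,0,0,0,0.03],[-0.01,-0.0009,0,0,0.03],[0,0,-0.01,0,0.03],[0,0,-0.01,0,0.03],[0.01,0.0009,0,0,0.03],[0.01,0.0009,0,0,0.03],[0,0,0,0,0.03]]]' --force 70

```text
time: 38.3
tool_pos: [699.2, 100.5, 259.8]
tcp_rot: [-180.0, 0.1, 5.0]
ft_force: [-0.4, 0.2, -1.6]
finger_gap: 37.1
grip_force: 70.2
```

Request:
servo_tool --plan '[[[0.004,0.0003,0,0,0.03],[0.004,0.0004,0,0,0.03],[0.004,0.0003,0,0,0.03],[0.004,0.0004,0,0,0.03],[0,0,0,0,0.03]]]'

```text
time: 38.8
tool_pos: [714.9, 101.9, 261.6]
tcp_rot: [-180.0, 0.0, 5.0]
ft_force: [-2.5, 0.8, 1.6]
finger_gap: 37.4
grip_force: 74.3
```

Run:
```python
from fit import *
st();s=snap('wrist','w24.png');col(s,218,240,2);col(s,302,328)
```

```text
{'time': 38.8, 'joint_pos': [4.0, 27.6, 65.5, 0.0, 86.9, 89.0], 'tool_pos': [714.9, 101.9, 261.6], 'tcp_rot': [-180.0, 0.0, 5.0], 'ft_force': [-2.5, 0.8, 1.6], 'finger_gap': 37.4, 'grip_force': 74.3}
[(218, 173, 24), (220, 172, 25), (222, 172, 25), (224, 172, 26), (226, 172, 25), (228, 172, 25), (230, 173, 25), (232, 153, 27), (234, 124, 28), (236, 127, 27), (238, 127, 27)]
[(302, 158, 24), (304, 158, 25), (306, 158, 25), (308, 166, 24), (310, 144, 23), (312, 66, 167), (314, 70, 161), (316, 70, 162), (318, 72, 159), (320, 77, 163), (322, 105, 64), (324, 21, 18), (326, 25, 28)]
```

Request:
servo_tool --plan '[[[0.003,0.0003,0,0,0.03],[0.002,0.0002,0,0,0.03],[0,0,0,0,0.03],[-0.001,0,0.001,0,0.03],[-0.002,-0.0002,0.002,0,0.03],[-0.003,-0.0003,0.003,0,0.03],[-0.003,-0.0003,0.003,0,0.03],[-0.003,-0.0003,0.003,0,0.03],[0,0,0,0,0.03],[0,0,0,0,0.03]]]'

```text
time: 39.85
tool_pos: [707.9, 101.3, 274.0]
tcp_rot: [180.0, -0.1, 5.0]
ft_force: [-0.7, -0.9, -1.9]
finger_gap: 37.1
grip_force: 70.1
```

Run:
```python
from fit import *
st();s=snap('wrist','w25.png');col(s,218,244,2);col(s,302,328)
```

```text
{'time': 39.8, 'joint_pos': [4.0, 26.1, 66.1, 0.0, 87.7, 89.0], 'tool_pos': [707.9, 101.3, 274.0], 'tcp_rot': [180.0, -0.1, 5.0], 'ft_force': [-0.7, -0.9, -1.9], 'finger_gap': 37.1, 'grip_force': 70.1}
[(218, 175, 24), (220, 176, 24), (222, 175, 23), (224, 175, 23), (226, 181, 21), (228, 95, 86), (230, 80, 144), (232, 115, 33), (234, 132, 27), (236, 132, 27), (238, 133, 27), (240, 132, 27), (242, 133, 27)]
[(302, 169, 24), (304, 169, 24), (306, 169, 25), (308, 170, 23), (310, 162, 19), (312, 83, 153), (314, 85, 151), (316, 73, 141), (318, 97, 10), (320, 95, 12), (322, 69, 15), (324, 27, 16), (326, 27, 19)]
```

Request:
servo_tool --plan '[[[0,0,0.01,0,0.03],[0,0,0.01,0,0.03],[0.015,0.0013,0,0,0.03],[0.025,0.0022,0,0,0.03],[0.025,0.0022,0,0,0.03],[0.015,0.0013,0,0,0.03],[0,0,0,0,0.03],[0,0,-0.008,0,0.03],[0,0,0,0,0.03]]]'

```text
time: 40.8
tool_pos: [787.0, 108.3, 284.3]
tcp_rot: [-180.0, 0.1, 5.0]
ft_force: [0.4, -0.3, -1.6]
finger_gap: 37.1
grip_force: 70.2
```

Request:
servo_tool --plan '[[[0,0,-0.005,0,0.03],[0,0,0,0,0.03]]]'

```text
time: 41.0
tool_pos: [787.1, 108.3, 279.9]
tcp_rot: [-180.0, 0.1, 5.0]
ft_force: [0.2, -0.1, -1.4]
finger_gap: 37.1
grip_force: 70.2
```

Request:
servo_tool --plan '[[[0,0,-0.004,0,0.03],[0,0,0,0,0.03]]]'

```text
time: 41.2
tool_pos: [787.5, 108.3, 276.0]
tcp_rot: [-180.0, 0.0, 5.0]
ft_force: [-0.7, 0.7, -1.5]
finger_gap: 36.9
grip_force: 70.2
```

Run:
```python
from fit import *
st();s=snap('wrist','w26.png');col(s,216,240,2);col(s,302,328)
```

```text
{'time': 41.2, 'joint_pos': [4.1, 40.1, 46.9, 0.0, 93.1, 89.1], 'tool_pos': [787.5, 108.3, 276.0], 'tcp_rot': [-180.0, 0.0, 5.0], 'ft_force': [-0.7, 0.7, -1.5], 'finger_gap': 36.9, 'grip_force': 70.2}
[(216, 178, 23), (218, 178, 23), (220, 178, 23), (222, 177, 23), (224, 178, 23), (226, 183, 21), (228, 104, 82), (230, 82, 143), (232, 118, 32), (234, 135, 26), (236, 135, 26), (238, 135, 28)]
[(302, 172, 24), (304, 172, 23), (306, 172, 24), (308, 174, 23), (310, 161, 17), (312, 88, 148), (314, 89, 148), (316, 76, 131), (318, 99, 11), (320, 98, 13), (322, 101, 12), (324, 27, 32), (326, 30, 23)]
```

Request:
servo_tool --plan '[[[0,0,-0.003,0,0.03],[0,0,0,0,0.03]]]'

```text
time: 41.45
tool_pos: [787.7, 108.3, 273.0]
tcp_rot: [-180.0, 0.0, 5.0]
ft_force: [-0.5, -0.2, -0.2]
finger_gap: 37.0
grip_force: 70.2
```

Request:
servo_tool --plan '[[[0,0,-0.002,0,0.03],[0,0,0,0,0.03]]]'

```text
time: 41.65
tool_pos: [787.8, 108.3, 271.4]
tcp_rot: [-180.0, 0.0, 5.0]
ft_force: [-0.1, -0.1, -0.3]
finger_gap: 37.0
grip_force: 70.4
```

Request:
servo_tool --plan '[[[0,0,-0.002,0,0.03],[0,0,0,0,0.03]]]'

```text
time: 41.85
tool_pos: [788.3, 108.3, 270.9]
tcp_rot: [180.0, -0.1, 5.0]
ft_force: [2.0, -0.1, 3.7]
finger_gap: 37.2
grip_force: 71.5
```

Request:
servo_tool --plan '[[[0,0,0,0,0.05],[0,0,0,0,0.06],[0,0,0,0,0.07],[0,0,0,0,0.08],[0,0,0,0,0.085],[0,0,0.02,0,0.085],[-0.02,-0.0018,0.03,0,0.085],[-0.03,-0.0027,0.02,0,0.085],[0,0,0,0,0.085],[0,0,0,0,0.085]]]'

```text
time: 42.85
tool_pos: [737.7, 103.8, 341.0]
tcp_rot: [180.0, -0.1, 5.0]
ft_force: [0.9, 0.9, -0.8]
finger_gap: 85.3
grip_force: 0.0
```

Run:
```python
from look import *
st();s=snap('wrist','w27.png')
hsv=cv2.cvtColor(s['frame'],cv2.COLOR_BGR2HSV)
m=((hsv[...,0]<18)&(hsv[...,1]>90)&(hsv[...,2]>50)).astype(np.uint8);m[:,:260]=0;m[:,385:]=0;m[300:]=0
x,y,w,h=cv2.boundingRect(cv2.findNonZero(m));print(x,y,w,h);c=x+w//2
f=s['frame'];L=[(r,int(f[r,c-2:c+3].mean()),int(hsv[r,c-2:c+3,1].mean())) for r in range(y-16,y+70,2)];print(c,L)
for r in range(y,y+40,4):
  print(r,[round(float(v),1) for v in onz(s,c,r,188)[:2]],[round(float(v),1) for v in onz(s,c,r,206)[:2]])
```

```text
{'time': 42.8, 'joint_pos': [4.1, 30.2, 53.8, 0.0, 95.8, 89.0], 'tool_pos': [737.7, 103.8, 341.0], 'tcp_rot': [180.0, -0.1, 5.0], 'ft_force': [0.9, 0.9, -0.8], 'finger_gap': 85.3, 'grip_force': 0.0}
286 170 78 102
325 [(154, 184, 23), (156, 184, 23), (158, 184, 23), (160, 184, 23), (162, 185, 23), (164, 157, 35), (166, 111, 41), (168, 122, 24), (170, 119, 54), (172, 82, 116), (174, 98, 132), (176, 95, 130), (178, 93, 136), (180, 119, 43), (182, 127, 26), (184, 164, 25), (186, 188, 22), (188, 185, 22), (190, 185, 23), (192, 185, 23), (194, 185, 22), (196, 185, 23), (198, 185, 23), (200, 185, 23), (202, 184, 23), (204, 184, 24), (206, 184, 23), (208, 184, 23), (210, 184, 23), (212, 184, 23), (214, 184, 23), (216, 184, 22), (218, 184, 22), (220, 184, 23), (222, 183, 24), (224, 183, 23), (226, 183, 23), (228, 184, 23), (230, 162, 23), (232, 103, 12), (234, 107, 14), (236, 108, 14), (238, 98, 14)]
170 [765.4, 99.9] [768.7, 100.7]
174 [762.1, 99.6] [765.7, 100.4]
178 [758.7, 99.3] [762.6, 100.1]
182 [755.4, 99.0] [759.5, 99.8]
186 [752.0, 98.7] [756.4, 99.5]
190 [748.6, 98.4] [753.3, 99.2]
194 [745.1, 98.0] [750.1, 98.9]
198 [741.6, 97.7] [746.9, 98.6]
202 [738.1, 97.4] [743.7, 98.3]
206 [734.6, 97.0] [740.5, 98.0]
```

View pics/w27.png

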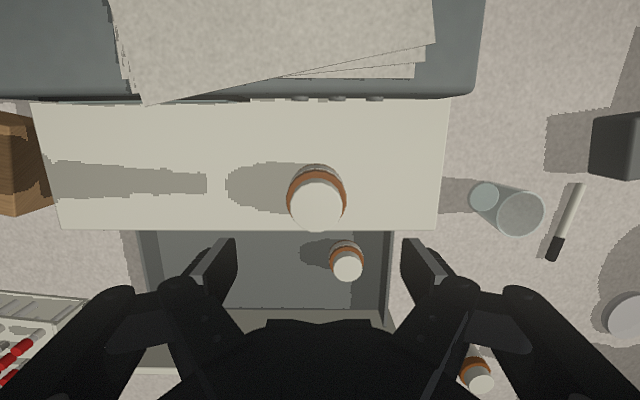

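Request:
servo_tool --plan '[[[-0.003,0,-0.035,0,0.085],[0,0,-0.035,0,0.085],[0,0,-0.025,0,0.08],[0,0,-0.009,0,0.075],[0,0,0,0,0.075],[0,0,0,0,0.05],[0,0,0,0,0.04],[0,0,0,0,0.04],[0,0,0,0,0.04]]]' --force 40

```text
time: 43.8
tool_pos: [735.9, 103.9, 238.2]
tcp_rot: [180.0, -0.2, 5.0]
ft_force: [1.2, 0.4, 5.4]
finger_gap: 50.5
grip_force: 42.5
```

Request:
servo_tool --plan '[[[0,0,0.02,0,0.04],[-0.03,-0.0026,0.01,0,0.04],[-0.03,-0.0026,0,0,0.04],[-0.025,-0.0022,0,0,0.04],[0,0,0,0,0.04],[0,0,-0.02,0,0.04],[0,0,-0.015,0,0.04],[0,0,0,0,0.04],[0,0,0,0,0.04]]]'

```text
time: 44.7
tool_pos: [649.7, 96.3, 229.7]
tcp_rot: [-180.0, 0.1, 5.0]
ft_force: [-0.6, 0.1, -1.0]
finger_gap: 50.6
grip_force: 42.0
```

Request:
servo_tool --plan '[[[0.004,0.0003,0,0,0.04],[0.004,0.0003,0,0,0.04],[0.002,0.0002,0,0,0.04],[0,0,0,0,0.04]]]'

```text
time: 45.1
tool_pos: [660.4, 97.2, 231.0]
tcp_rot: [-180.0, -0.0, 5.0]
ft_force: [1.3, 0.1, -1.1]
finger_gap: 50.7
grip_force: 42.0
```

Request:
servo_tool --plan '[[[0.003,0.0002,0.001,0,0.04],[0.003,0.0002,0.002,0,0.04],[0.003,0.0003,0.003,0,0.04],[0.003,0.0003,0.002,0,0.04],[0,0,0,0,0.04]]]'

```text
time: 45.6
tool_pos: [670.7, 98.1, 237.7]
tcp_rot: [-180.0, 0.2, 5.0]
ft_force: [-6.8, -1.1, -1.5]
finger_gap: 50.4
grip_force: 42.4
```

Request:
servo_tool --plan '[[[0.003,0.0002,0.002,0,0.04],[0.003,0.0003,0.002,0,0.04],[0.003,0.0003,0.001,0,0.04],[0.003,0.0002,0.001,0,0.04],[0,0,0,0,0.04]]]'

```text
time: 46.1
tool_pos: [682.9, 99.2, 243.9]
tcp_rot: [180.0, 0.2, 5.0]
ft_force: [-5.7, -0.7, -0.1]
finger_gap: 50.8
grip_force: 42.7
```

Run:
```python
from fit import *
st();s=snap('wrist','w28.png');col(s,206,250,2);col(s,290,330)
```

```text
{'time': 46.1, 'joint_pos': [4.0, 23.3, 73.0, -0.0, 84.0, 89.0], 'tool_pos': [682.9, 99.2, 243.9], 'tcp_rot': [180.0, 0.2, 5.0], 'ft_force': [-5.7, -0.7, -0.1], 'finger_gap': 50.8, 'grip_force': 42.7}
[(206, 178, 25), (208, 175, 24), (210, 104, 37), (212, 83, 137), (214, 96, 129), (216, 96, 129), (218, 95, 130), (220, 95, 140), (222, 84, 27), (224, 171, 24), (226, 177, 24), (228, 178, 24), (230, 177, 24), (232, 178, 23), (234, 177, 23), (236, 178, 23), (238, 177, 23), (240, 177, 23), (242, 177, 24), (244, 178, 23), (246, 178, 23), (248, 151, 25)]
[(290, 135, 25), (292, 136, 25), (294, 135, 27), (296, 135, 26), (298, 135, 26), (300, 135, 26), (302, 134, 26), (304, 134, 26), (306, 134, 26), (308, 134, 27), (310, 133, 27), (312, 133, 27), (314, 133, 27), (316, 133, 26), (318, 130, 26), (320, 89, 9), (322, 80, 19), (324, 24, 28), (326, 26, 15), (328, 24, 18)]
```

Request:
servo_tool --plan '[[[0.003,0.0002,0.001,0,0.04],[0.003,0.0003,0.001,0,0.04],[0.003,0.0003,0,0,0.04],[0.003,0.0002,0,0,0.04],[0,0,0,0,0.04]]]'

```text
time: 46.65
tool_pos: [696.3, 100.2, 246.7]
tcp_rot: [-180.0, -0.0, 5.0]
ft_force: [0.7, -0.9, -1.3]
finger_gap: 51.0
grip_force: 42.7
```

Run:
```python
from fit import *
st();s=snap('wrist','w29.png');col(s,206,250,2);col(s,306,330);M,K,D=cam(s);S=np.array(sense()['tool_pos'])
M2=M.copy();M2[:3,3]+=np.array([682.9,99.2,243.9])-S
print(fit(M2,K,D,(682.9,99.2,243.9),91.5,31,[((26,42),210.5),((21,60),223),((-21,60),319)],dict(th=None,e=None,sl=None)))
```

```text
{'time': 46.6, 'joint_pos': [4.0, 25.1, 70.4, 0.0, 84.5, 89.0], 'tool_pos': [696.3, 100.2, 246.7], 'tcp_rot': [-180.0, -0.0, 5.0], 'ft_force': [0.7, -0.9, -1.3], 'finger_gap': 51.0, 'grip_force': 42.7}
[(206, 174, 24), (208, 174, 24), (210, 179, 23), (212, 107, 51), (214, 86, 136), (216, 92, 130), (218, 92, 131), (220, 91, 133), (222, 84, 63), (224, 171, 23), (226, 174, 23), (228, 173, 24), (230, 174, 24), (232, 174, 24), (234, 173, 24), (236, 174, 24), (238, 174, 24), (240, 174, 24), (242, 173, 24), (244, 173, 23), (246, 178, 23), (248, 133, 28)]
[(306, 132, 26), (308, 132, 27), (310, 131, 27), (312, 132, 27), (314, 131, 28), (316, 132, 26), (318, 129, 27), (320, 89, 9), (322, 98, 12), (324, 23, 20), (326, 24, 15), (328, 24, 17)]
([-17.5, -2.8, -5.7], [0.0, 0.0, -0.0])
```

Request:
servo_tool --plan '[[[-0.015,-0.0013,0,0,0.04],[-0.015,-0.0013,0,0,0.04],[0,0,-0.009,0,0.04],[0.005,0.0004,0,0,0.04],[0.004,0.0004,0,0,0.04],[0.003,0.0003,0,0,0.04],[0.003,0.0003,0,0,0.04],[0.003,0.0002,0,0,0.04],[0,0,0,0,0.04]]]'

```text
time: 47.6
tool_pos: [683.4, 99.1, 237.6]
tcp_rot: [180.0, 0.1, 5.0]
ft_force: [-6.5, -1.2, 2.0]
finger_gap: 50.5
grip_force: 43.1
```

Request:
servo_tool --plan '[[[0.003,0.0003,0,0,0.04],[0.003,0.0003,0,0,0.04],[0.003,0.0002,0,0,0.04],[0,0,0,0,0.04]]]'

```text
time: 48.0
tool_pos: [692.4, 99.9, 237.9]
tcp_rot: [180.0, 0.1, 5.0]
ft_force: [-7.6, -0.7, 5.4]
finger_gap: 50.6
grip_force: 41.9
```

Run:
```python
from fit import *
st();s=snap('wrist','w30.png');col(s,206,250,2);col(s,306,330)
```

```text
{'time': 48.0, 'joint_pos': [4.0, 24.9, 71.5, -0.0, 83.7, 89.0], 'tool_pos': [692.4, 99.9, 237.9], 'tcp_rot': [180.0, 0.1, 5.0], 'ft_force': [-7.6, -0.7, 5.4], 'finger_gap': 50.6, 'grip_force': 41.9}
[(206, 174, 25), (208, 174, 25), (210, 175, 25), (212, 148, 26), (214, 131, 28), (216, 133, 25), (218, 70, 152), (220, 150, 26), (222, 164, 24), (224, 164, 25), (226, 164, 24), (228, 165, 24), (230, 164, 26), (232, 164, 24), (234, 165, 25), (236, 165, 24), (238, 164, 25), (240, 164, 25), (242, 165, 25), (244, 168, 25), (246, 128, 27), (248, 130, 28)]
[(306, 130, 27), (308, 131, 28), (310, 131, 26), (312, 131, 26), (314, 130, 27), (316, 128, 21), (318, 77, 167), (320, 85, 148), (322, 84, 156), (324, 23, 62), (326, 25, 23), (328, 23, 18)]
```

Request:
servo_tool --plan '[[[0.003,0.0003,0,0,0.04],[0.002,0.0002,0,0,0.04],[0,0,0,0,0.04],[0,0,0,0,0.04]]]'

```text
time: 48.45
tool_pos: [697.4, 100.4, 237.8]
tcp_rot: [180.0, 0.1, 5.0]
ft_force: [-4.7, -0.2, 3.1]
finger_gap: 50.6
grip_force: 41.0
```

Run:
```python
from fit import *
st();s=snap('wrist','w31.png');col(s,206,226,1);col(s,306,330,1);M,K,D=cam(s);S=np.array(sense()['tool_pos'])
M2=M.copy();M2[:3,3]+=np.array([692.4,99.9,237.9])-S
print(fit(M2,K,D,(692.4,99.9,237.9),91.5,31,[((26,42),217),((21,60),219.3),((-21,60),317)],dict(th=None,e=None,sl=None)))
for n in (0,-3,-6): print(n,fit(M,K,D,S,91.5,31,[((21,60),217),((-21,60),315)],dict(th=None,e=None,sl=n)))
```

```text
{'time': 48.4, 'joint_pos': [4.0, 25.6, 70.5, -0.0, 83.9, 89.0], 'tool_pos': [697.4, 100.4, 237.8], 'tcp_rot': [180.0, 0.1, 5.0], 'ft_force': [-4.7, -0.2, 3.1], 'finger_gap': 50.6, 'grip_force': 41.0}
[(206, 173, 24), (207, 173, 25), (208, 173, 24), (209, 174, 24), (210, 177, 23), (211, 148, 27), (212, 130, 29), (213, 133, 28), (214, 131, 27), (215, 131, 29), (216, 130, 30), (217, 130, 28), (218, 132, 28), (219, 145, 27), (220, 154, 26), (221, 159, 26), (222, 160, 25), (223, 159, 25), (224, 159, 25), (225, 159, 25)]
[(306, 126, 28), (307, 126, 27), (308, 125, 27), (309, 126, 27), (310, 126, 27), (311, 128, 28), (312, 130, 26), (313, 130, 26), (314, 116, 25), (315, 89, 73), (316, 66, 179), (317, 69, 166), (318, 70, 164), (319, 70, 164), (320, 70, 164), (321, 71, 165), (322, 76, 160), (323, 67, 165), (324, 23, 61), (325, 23, 22), (326, 24, 24), (327, 23, 25), (328, 20, 36), (329, 21, 24)]
([-32.9, -6.9, -8.0], [0.0, -0.0, 0.0])
0 ([-11.6, 3.2], [-0.0, 0.0])
-3 ([-16.9, 0.0], [-0.0, 0.0])
-6 ([-24.6, -3.2], [0.0, -0.0])
```

Run:
```python
from fit import *
s=snap('wrist');M,K,D=cam(s);S=np.array(sense()['tool_pos'])
print(fit(M,K,D,S,91.5,31,[((21,60),218.8),((-21,60),313.5),((-21,42),315.2)],dict(th=None,e=None,sl=None)))
print(fit(M,K,D,S,91.5,31,[((21,60),218.8),((-21,60),313.5)],dict(th=None,e=None,sl=-8)))
```

```text
([-41.6, -8.5, -10.1], [0.0, 0.0, 0.0])
([-18.5, -1.7], [-0.0, 0.0])
```

Request:
servo_tool --plan '[[[0.002,0.0002,0,0,0.04],[0.001,0.0001,0,0,0.04],[0,0,0,0,0.04],[-0.002,-0.0002,0.002,0,0.04],[-0.005,-0.0004,0.005,0,0.04],[-0.006,-0.0005,0.006,0,0.04],[-0.006,-0.0005,0.006,0,0.04],[0,0,0,0,0.04],[0,0,0,0,0.04],[0,0,0,0,0.04]]]'

```text
time: 49.55
tool_pos: [681.7, 99.2, 256.4]
tcp_rot: [180.0, -0.0, 5.0]
ft_force: [0.5, 0.6, -0.9]
finger_gap: 50.4
grip_force: 41.7
```

Run:
```python
from fit import *
st();s=snap('wrist','w32.png');col(s,206,226,1);col(s,306,330,1)
```

```text
{'time': 49.6, 'joint_pos': [4.0, 22.5, 72.6, -0.0, 84.9, 89.0], 'tool_pos': [681.7, 99.2, 256.4], 'tcp_rot': [180.0, -0.0, 5.0], 'ft_force': [0.5, 0.6, -0.9], 'finger_gap': 50.4, 'grip_force': 41.7}
[(206, 107, 13), (207, 107, 15), (208, 107, 13), (209, 107, 13), (210, 107, 15), (211, 106, 16), (212, 106, 14), (213, 107, 14), (214, 107, 15), (215, 106, 16), (216, 106, 15), (217, 105, 15), (218, 103, 15), (219, 111, 16), (220, 148, 25), (221, 162, 26), (222, 165, 25), (223, 165, 24), (224, 165, 24), (225, 165, 24)]
[(306, 132, 27), (307, 132, 27), (308, 132, 27), (309, 132, 27), (310, 131, 28), (311, 132, 27), (312, 134, 26), (313, 135, 26), (314, 136, 26), (315, 126, 21), (316, 104, 30), (317, 69, 183), (318, 74, 164), (319, 74, 161), (320, 74, 162), (321, 74, 162), (322, 77, 164), (323, 69, 163), (324, 24, 64), (325, 25, 24), (326, 26, 22), (327, 25, 21), (328, 23, 30), (329, 24, 21)]
```

Run:
```python
from fit import *
s=snap('wrist');M,K,D=cam(s);S=np.array(sense()['tool_pos'])
for n in(315.8,316.5): print(fit(M,K,D,S,91.5,31,[((21,60),219.6),((-21,60),315),((-21,42),n)],dict(th=None,e=None,sl=None)))
```

```text
([-40.6, -8.7, -9.8], [-0.0, -0.0, 0.0])
([-41.5, -9.1, -9.5], [-0.0, -0.0, -0.0])
```

Request:
servo_tool --plan '[[[0,0,0,0,0.04],[0,0,0,0,0.04],[0,0,0,0,0.04],[0,0,0,0,0.04],[0,0,0,0,0.04],[0,0,0,0,0.04],[0,0,0,0,0.04],[0,0,0,0,0.04],[0,0,0,0,0.04],[0,0,0,0,0.04]]]'

```text
time: 50.65
tool_pos: [681.8, 99.2, 256.5]
tcp_rot: [-180.0, -0.0, 5.0]
ft_force: [0.0, -0.0, -0.9]
finger_gap: 50.1
grip_force: 41.7
```

Request:
servo_tool --plan '[[[0,0,0,0,0.04],[0,0,0,0,0.04],[0,0,0,0,0.04],[0,0,0,0,0.04],[0,0,0,0,0.04],[0,0,0,0,0.04],[0,0,0,0,0.04],[0,0,0,0,0.04],[0,0,0,0,0.04],[0,0,0,0,0.04]]]'

```text
time: 51.65
tool_pos: [681.8, 99.2, 256.5]
tcp_rot: [-180.0, 0.0, 5.0]
ft_force: [-0.5, 0.3, -1.6]
finger_gap: 50.3
grip_force: 41.7
```

Request:
servo_tool --plan '[[[0,0,0,0,0.04],[0,0,0,0,0.04],[0,0,0,0,0.04],[0,0,0,0,0.04],[0,0,0,0,0.04],[0,0,0,0,0.04],[0,0,0,0,0.04],[0,0,0,0,0.04],[0,0,0,0,0.04],[0,0,0,0,0.04]]]'

```text
time: 52.65
tool_pos: [681.8, 99.2, 256.5]
tcp_rot: [180.0, 0.0, 5.0]
ft_force: [0.4, -0.1, -1.3]
finger_gap: 50.5
grip_force: 41.7
```

Request:
servo_tool --plan '[[[-0.02,-0.0018,0,0,0.04],[-0.035,-0.003,0,0,0.04],[-0.035,-0.003,0,0,0.04],[-0.03,-0.0026,-0.01,0,0.04],[0,0,-0.03,0,0.04],[0,0,-0.03,0,0.04],[0,0,-0.026,0,0.04],[-0.008,-0.0007,0,0,0.04],[-0.006,-0.0005,0,0,0.04],[0,0,0,0,0.04]]]'

```text
time: 53.65
tool_pos: [547.9, 87.7, 162.3]
tcp_rot: [180.0, -0.1, 5.0]
ft_force: [1.1, 0.9, -1.4]
finger_gap: 50.6
grip_force: 42.0
```

Request:
servo_tool --plan '[[[-0.003,-0.0003,0,0,0.04],[-0.002,-0.0002,0.003,0,0.04],[-0.002,-0.0002,0.004,0,0.04],[-0.002,-0.0002,0.004,0,0.04],[-0.002,-0.0001,0.004,0,0.04],[0,0,0,0,0.04]]]'

```text
time: 54.25
tool_pos: [538.8, 86.9, 178.1]
tcp_rot: [-180.0, -0.4, 5.0]
ft_force: [5.9, 2.4, 2.0]
finger_gap: 50.6
grip_force: 46.1
```

Run:
```python
from fit import *
st();s=snap('wrist','w33.png');col(s,200,250,2);col(s,300,330,2)
```

```text
{'time': 54.2, 'joint_pos': [3.8, 4.4, 102.1, 0.0, 73.2, 88.7], 'tool_pos': [538.8, 86.9, 178.1], 'tcp_rot': [-180.0, -0.4, 5.0], 'ft_force': [5.9, 2.4, 2.0], 'finger_gap': 50.6, 'grip_force': 46.1}
[(200, 138, 11), (202, 138, 11), (204, 137, 11), (206, 137, 12), (208, 138, 11), (210, 138, 11), (212, 138, 11), (214, 137, 11), (216, 141, 9), (218, 100, 123), (220, 168, 27), (222, 210, 20), (224, 212, 20), (226, 211, 20), (228, 212, 20), (230, 212, 20), (232, 212, 20), (234, 212, 20), (236, 212, 20), (238, 212, 20), (240, 212, 20), (242, 213, 20), (244, 214, 20), (246, 188, 21), (248, 175, 23)]
[(300, 177, 23), (302, 177, 21), (304, 177, 22), (306, 177, 22), (308, 177, 22), (310, 177, 23), (312, 176, 22), (314, 177, 22), (316, 178, 21), (318, 127, 71), (320, 118, 141), (322, 123, 142), (324, 38, 56), (326, 41, 19), (328, 39, 16)]
```

Request:
servo_tool --plan '[[[-0.003,-0.0003,0.004,0,0.04],[-0.003,-0.0002,0.004,0,0.04],[-0.003,-0.0003,0.004,0,0.04],[-0.003,-0.0003,0.003,0,0.04],[-0.003,-0.0002,0.003,0,0.04],[-0.003,-0.0003,0.002,0,0.04],[0,0,0,0,0.04]]]'

```text
time: 55.0
tool_pos: [520.7, 85.1, 197.9]
tcp_rot: [180.0, -0.4, 5.0]
ft_force: [8.3, 0.8, -0.8]
finger_gap: 50.6
grip_force: 47.9
```

Run:
```python
from fit import *
st();s=snap('wrist','w34.png');col(s,190,260,2);M,K,D=cam(s)
```

```text
{'time': 55.0, 'joint_pos': [3.7, 0.4, 104.0, 0.0, 75.2, 88.7], 'tool_pos': [520.7, 85.1, 197.9], 'tcp_rot': [180.0, -0.4, 5.0], 'ft_force': [8.3, 0.8, -0.8], 'finger_gap': 50.6, 'grip_force': 47.9}
[(190, 136, 12), (192, 137, 12), (194, 120, 32), (196, 107, 40), (198, 120, 26), (200, 119, 27), (202, 140, 23), (204, 110, 72), (206, 74, 116), (208, 91, 133), (210, 116, 143), (212, 115, 144), (214, 114, 145), (216, 115, 143), (218, 114, 148), (220, 127, 53), (222, 129, 25), (224, 130, 28), (226, 132, 29), (228, 135, 27), (230, 190, 23), (232, 223, 19), (234, 222, 19), (236, 222, 19), (238, 222, 19), (240, 222, 19), (242, 222, 19), (244, 221, 19), (246, 222, 20), (248, 223, 19), (250, 223, 19), (252, 223, 18), (254, 223, 19), (256, 173, 23), (258, 176, 24)]
```

Request:
servo_tool --plan '[[[-0.002,-0.0002,0,0,0.04],[0,0,0,0,0.04],[0.03,0.0026,0,0,0.04],[0.028,0.015,0,0,0.04],[0.028,0.015,0,0,0.04],[0.028,0.015,-0.01,0,0.04],[0,0,-0.035,0,0.04],[0,0,-0.025,0,0.04],[0,0,-0.01,0,0.04],[0,0,0,0,0.04]]]'

```text
time: 56.05
tool_pos: [629.7, 132.2, 114.2]
tcp_rot: [180.0, 0.2, 5.0]
ft_force: [-0.1, -0.0, -1.2]
finger_gap: 50.5
grip_force: 48.2
```

Request:
servo_tool --plan '[[[0,0,-0.003,0,0.04],[0,0,0,0,0.04]]]'

```text
time: 56.25
tool_pos: [631.7, 132.4, 114.3]
tcp_rot: [-180.0, -0.1, 5.0]
ft_force: [-0.0, -0.4, -1.5]
finger_gap: 50.5
grip_force: 48.2
```

Request:
servo_tool --plan '[[[0,0,-0.003,0,0.04],[0,0,0,0,0.04]]]'

```text
time: 56.45
tool_pos: [632.0, 132.5, 111.5]
tcp_rot: [-180.0, -0.2, 5.0]
ft_force: [0.6, 0.5, 4.0]
finger_gap: 50.7
grip_force: 48.7
```

Request:
servo_tool --plan '[[[0,0,-0.003,0,0.04],[0,0,0,0,0.04]]]'

```text
time: 56.65
tool_pos: [633.3, 132.6, 110.1]
tcp_rot: [-180.0, -0.4, 5.0]
ft_force: [1.5, -0.2, 10.1]
finger_gap: 50.5
grip_force: 49.6
```

Request:
servo_tool --plan '[[[0,0,0,0,0.058],[0,0,0,0,0.062],[0,0,0,0,0.062],[0,0,0.03,0,0.062],[0,0,0.04,0,0.062],[0,0,0.04,0,0.085],[0,0,0.04,0,0.085],[0,0,0,0,0.085],[0,0,0,0,0.085]]]'

```text
time: 57.55
tool_pos: [631.4, 132.5, 258.0]
tcp_rot: [-180.0, -0.2, 5.0]
ft_force: [0.4, -0.2, -0.1]
finger_gap: 85.2
grip_force: 0.0
```

Run:
```python
from look import *
st();bottles(snap('top','t35.png'))
```

```text
{'time': 57.6, 'joint_pos': [7.3, 15.6, 80.8, 0.0, 83.4, 92.3], 'tool_pos': [631.4, 132.5, 258.0], 'tcp_rot': [-180.0, -0.2, 5.0], 'ft_force': [0.4, -0.2, -0.1], 'finger_gap': 85.2, 'grip_force': 0.0}
336.9 268.8 r 9.3 [[422.0, -188.0], [422.0, -188.0], [422.0, -187.0], [422.0, -187.0]]
395.9 265.4 r 9.6 [[432.0, -356.0], [432.0, -353.0], [432.0, -351.0], [432.0, -349.0]]
254.8 204.1 r 9.3 [[607.0, 49.0], [604.0, 47.0], [602.0, 45.0], [600.0, 43.0]]
225.5 193.6 r 9.3 [[637.0, 135.0], [635.0, 132.0], [632.0, 129.0], [630.0, 126.0]]
```

Request:
servo_tool --plan '[[[-0.0266,-0.0396,0,0,0.085],[-0.0266,-0.0396,0,0,0.085],[-0.0266,-0.0396,0,0,0.085],[-0.0266,-0.0396,0,0,0.085],[-0.0266,-0.0396,0,0,0.085],[-0.0266,-0.0396,0,0,0.085],[-0.0266,-0.0396,0,0,0.085],[-0.0266,-0.0396,0,0,0.085],[0,0,-0.02,0,0.085],[0,0,0,0,0.085]]]'

```text
time: 58.6
tool_pos: [415.2, -184.4, 232.3]
tcp_rot: [-179.8, 0.3, 4.8]
ft_force: [-0.7, -0.4, -1.3]
finger_gap: 85.0
grip_force: 0.0
```

Request:
servo_tool --plan '[[[0,0,-0.045,0,0.085],[0,0,-0.045,0,0.085],[0,0,-0.03,0,0.085],[0,0,-0.01,0,0.08],[0,0,0,0,0.08],[0,0,0,0,0.05],[0,0,0,0,0.04],[0,0,0,0,0.04],[0,0,0,0,0.04]]]' --force 45

```text
time: 59.5
tool_pos: [419.6, -185.1, 109.0]
tcp_rot: [179.9, -0.2, 5.0]
ft_force: [-0.0, 1.7, 7.0]
finger_gap: 50.5
grip_force: 47.1
```

Request:
servo_tool --plan '[[[0,0,0.02,0,0.04],[0,0,0.045,0,0.04],[0,0,0.045,0,0.04],[0.01,0.012,0.045,0,0.04],[0.0289,0.0349,0,0,0.04],[0.0289,0.0349,0,0,0.04],[0.0289,0.0349,0,0,0.04],[0.0289,0.0349,0,0,0.04],[0.0289,0.0349,0,0,0.04]]]'

```text
time: 60.4
tool_pos: [573.7, 3.7, 262.9]
tcp_rot: [180.0, -0.1, 5.0]
ft_force: [0.0, -1.0, -1.4]
finger_gap: 50.4
grip_force: 47.2
```

Request:
servo_tool --plan '[[[0.0289,0.0349,0,0,0.04],[0.0289,0.0349,0,0,0.04],[0.018,0.023,0,0,0.04],[0,0,0,0,0.04],[0,0,-0.01,0,0.04],[0,0,-0.006,0,0.04],[0,0,0,0,0.04],[0,0,0,0,0.04]]]'

```text
time: 61.2
tool_pos: [647.7, 93.9, 245.2]
tcp_rot: [180.0, 0.0, 5.0]
ft_force: [-0.3, -0.1, -0.3]
finger_gap: 50.1
grip_force: 47.2
```

Request:
servo_tool --plan '[[[0.005,0.0004,0,0,0.04],[0.005,0.0004,0,0,0.04],[0.004,0.0004,0,0,0.04],[0.004,0.0003,0,0,0.04],[0.004,0.0004,0,0,0.04],[0.004,0.0003,0.001,0,0.04],[0.004,0.0003,0.002,0,0.04],[0,0,0,0,0.04]]]'

```text
time: 62.0
tool_pos: [677.5, 97.4, 247.8]
tcp_rot: [-180.0, 0.2, 5.0]
ft_force: [-6.9, -0.7, 1.3]
finger_gap: 50.6
grip_force: 48.1
```

Run:
```python
from fit import *
st();s=snap('wrist','w36.png');col(s,196,236,2);col(s,300,330)
```

```text
{'time': 62.0, 'joint_pos': [3.9, 22.3, 73.8, -0.0, 84.2, 88.9], 'tool_pos': [677.5, 97.4, 247.8], 'tcp_rot': [-180.0, 0.2, 5.0], 'ft_force': [-6.9, -0.7, 1.3], 'finger_gap': 50.6, 'grip_force': 48.1}
[(196, 182, 24), (198, 177, 23), (200, 91, 46), (202, 93, 28), (204, 91, 32), (206, 155, 23), (208, 62, 100), (210, 60, 92), (212, 86, 135), (214, 94, 135), (216, 95, 135), (218, 94, 137), (220, 94, 143), (222, 94, 53), (224, 94, 29), (226, 95, 30), (228, 103, 31), (230, 179, 23), (232, 181, 23), (234, 182, 23)]
[(300, 136, 27), (302, 135, 26), (304, 135, 27), (306, 134, 28), (308, 135, 28), (310, 135, 27), (312, 135, 27), (314, 133, 28), (316, 139, 26), (318, 180, 24), (320, 175, 24), (322, 95, 31), (324, 25, 23), (326, 28, 25), (328, 25, 24)]
```

Request:
servo_tool --plan '[[[0.004,0.0003,0.001,0,0.04],[0.004,0.0004,0.001,0,0.04],[0.004,0.0003,0,0,0.04],[0.004,0.0004,0,0,0.04],[0.004,0.0003,0,0,0.04],[0,0,0,0,0.04]]]'

```text
time: 62.65
tool_pos: [697.9, 99.2, 249.9]
tcp_rot: [-180.0, 0.1, 5.0]
ft_force: [-4.3, -0.9, -0.0]
finger_gap: 50.3
grip_force: 47.1
```

Run:
```python
from fit import *
st();s=snap('wrist','w37.png');col(s,204,234,2);col(s,300,330)
```

```text
{'time': 62.6, 'joint_pos': [3.9, 25.3, 69.7, 0.0, 85.1, 88.9], 'tool_pos': [697.9, 99.2, 249.9], 'tcp_rot': [-180.0, 0.1, 5.0], 'ft_force': [-4.3, -0.9, -0.0], 'finger_gap': 50.3, 'grip_force': 47.1}
[(204, 175, 24), (206, 175, 24), (208, 174, 24), (210, 175, 24), (212, 175, 24), (214, 175, 24), (216, 183, 20), (218, 80, 125), (220, 79, 134), (222, 160, 22), (224, 167, 24), (226, 167, 25), (228, 167, 25), (230, 168, 24), (232, 167, 24)]
[(300, 133, 26), (302, 133, 27), (304, 132, 28), (306, 132, 27), (308, 132, 26), (310, 132, 26), (312, 133, 26), (314, 132, 26), (316, 132, 26), (318, 123, 27), (320, 84, 155), (322, 76, 166), (324, 26, 74), (326, 25, 31), (328, 23, 18)]
```

Request:
servo_tool --plan '[[[0.004,0.0003,0,0,0.04],[0.003,0.0003,0,0,0.04],[0,0,0,0,0.04]]]'

```text
time: 63.0
tool_pos: [705.1, 99.7, 250.2]
tcp_rot: [-180.0, 0.1, 5.0]
ft_force: [-5.0, -1.0, 1.2]
finger_gap: 50.4
grip_force: 46.5
```

Run:
```python
from fit import *
st();s=snap('wrist','w38.png');col(s,204,234,2);col(s,300,330)
```

```text
{'time': 63.0, 'joint_pos': [3.9, 26.4, 68.3, 0.0, 85.4, 88.9], 'tool_pos': [705.1, 99.7, 250.2], 'tcp_rot': [-180.0, 0.1, 5.0], 'ft_force': [-5.0, -1.0, 1.2], 'finger_gap': 50.4, 'grip_force': 46.5}
[(204, 173, 24), (206, 174, 24), (208, 174, 24), (210, 174, 24), (212, 174, 24), (214, 173, 24), (216, 174, 24), (218, 176, 24), (220, 150, 26), (222, 161, 25), (224, 161, 25), (226, 162, 25), (228, 161, 26), (230, 161, 26), (232, 161, 26)]
[(300, 128, 27), (302, 128, 28), (304, 128, 27), (306, 128, 27), (308, 127, 28), (310, 128, 27), (312, 128, 27), (314, 131, 25), (316, 85, 91), (318, 73, 161), (320, 74, 160), (322, 79, 160), (324, 23, 72), (326, 24, 27), (328, 24, 23)]
```

Request:
servo_tool --plan '[[[0.004,0.0003,0,0,0.04],[0.003,0.0003,0,0,0.04],[0,0,0,0,0.04]]]'

```text
time: 63.35
tool_pos: [712.6, 100.3, 250.8]
tcp_rot: [180.0, -0.0, 5.0]
ft_force: [-3.1, -0.2, 1.5]
finger_gap: 50.3
grip_force: 46.4
```

Run:
```python
from fit import *
st();s=snap('wrist','w39.png');col(s,210,226,1);col(s,304,328,1);M,K,D=cam(s);S=np.array(sense()['tool_pos'])
for T,o in(((697.9,99.2,249.9),[((26,57),217.3),((21,75),221.2),((-21,75),318.5)]),((705.1,99.7,250.2),[((21,75),219.6),((-21,75),315),((-21,57),315.8)])):
  M2=M.copy();M2[:3,3]+=np.array(T)-S;print(fit(M2,K,D,T,108,47,o,dict(th=None,e=None,sl=None)))
```

```text
{'time': 63.4, 'joint_pos': [3.9, 27.5, 66.8, 0.0, 85.7, 88.9], 'tool_pos': [712.6, 100.3, 250.8], 'tcp_rot': [180.0, -0.0, 5.0], 'ft_force': [-3.1, -0.2, 1.5], 'finger_gap': 50.3, 'grip_force': 46.4}
[(210, 172, 24), (211, 173, 24), (212, 173, 24), (213, 172, 25), (214, 173, 25), (215, 173, 24), (216, 173, 25), (217, 174, 24), (218, 166, 25), (219, 147, 26), (220, 147, 26), (221, 155, 25), (222, 156, 26), (223, 156, 24), (224, 156, 25), (225, 155, 25)]
[(304, 124, 28), (305, 123, 29), (306, 123, 29), (307, 123, 29), (308, 124, 28), (309, 126, 27), (310, 129, 26), (311, 129, 28), (312, 112, 28), (313, 101, 29), (314, 105, 25), (315, 124, 27), (316, 81, 137), (317, 63, 178), (318, 66, 170), (319, 67, 167), (320, 67, 167), (321, 67, 169), (322, 69, 171), (323, 62, 170), (324, 22, 52), (325, 24, 21), (326, 24, 24), (327, 23, 33)]
([-30.5, -7.0, -7.3], [0.0, 0.0, -0.0])
([-40.5, -8.8, -8.5], [-0.0, -0.0, 0.0])
```

Request:
servo_tool --plan '[[[-0.002,-0.0002,0.002,0,0.04],[-0.005,-0.0004,0.005,0,0.04],[-0.006,-0.0005,0.006,0,0.04],[-0.006,-0.0005,0.006,0,0.04],[0,0,0,0,0.04],[0,0,0,0,0.04],[0,0,0,0,0.04],[0,0,0,0,0.04],[0,0,0,0,0.04]]]'

```text
time: 64.3
tool_pos: [693.2, 98.7, 269.0]
tcp_rot: [-180.0, 0.0, 5.0]
ft_force: [0.2, -0.2, -1.6]
finger_gap: 49.8
grip_force: 46.8
```

Run:
```python
from fit import *
st();s=snap('wrist','w40.png');col(s,212,226,1);col(s,306,326,1);M,K,D=cam(s);S=np.array(sense()['tool_pos'])
for d in (0,1,2): print(fit(M,K,D,S,108,47,[((21,75),219+d/2),((-21,75),312+d),((-21,57),315.7+d/2)],dict(th=None,e=None,sl=None)))
```

```text
{'time': 64.3, 'joint_pos': [3.9, 23.9, 69.5, 0.0, 86.6, 88.9], 'tool_pos': [693.2, 98.7, 269.0], 'tcp_rot': [-180.0, 0.0, 5.0], 'ft_force': [0.2, -0.2, -1.6], 'finger_gap': 49.8, 'grip_force': 46.8}
[(212, 149, 25), (213, 116, 19), (214, 102, 16), (215, 106, 15), (216, 105, 15), (217, 106, 14), (218, 104, 16), (219, 100, 13), (220, 130, 23), (221, 153, 26), (222, 161, 25), (223, 164, 24), (224, 165, 24), (225, 164, 24)]
[(306, 131, 26), (307, 131, 26), (308, 131, 26), (309, 130, 26), (310, 131, 27), (311, 131, 26), (312, 132, 27), (313, 135, 27), (314, 136, 26), (315, 125, 23), (316, 104, 29), (317, 79, 149), (318, 70, 171), (319, 72, 164), (320, 73, 163), (321, 74, 163), (322, 77, 166), (323, 69, 163), (324, 23, 65), (325, 24, 15)]
([-44.1, -9.0, -9.9], [0.0, 0.0, 0.0])
([-43.6, -9.2, -9.7], [0.0, -0.0, -0.0])
([-43.1, -9.4, -9.6], [0.0, 0.0, 0.0])
```

Request:
servo_tool --plan '[[[0,0,0,0,0.04],[0,0,0,0,0.04],[0,0,0,0,0.04],[0,0,0,0,0.04],[0,0,0,0,0.04],[0,0,0,0,0.04],[0,0,0,0,0.04],[0,0,0,0,0.04],[0,0,0,0,0.04],[0,0,0,0,0.04]]]'

```text
time: 65.35
tool_pos: [693.3, 98.7, 269.6]
tcp_rot: [180.0, -0.0, 5.0]
ft_force: [-0.8, 0.3, -0.2]
finger_gap: 50.4
grip_force: 46.8
```

Request:
servo_tool --plan '[[[0,0,0,0,0.04],[0,0,0,0,0.04],[0,0,0,0,0.04],[0,0,0,0,0.04],[0,0,0,0,0.04],[0,0,0,0,0.04],[0,0,0,0,0.04],[0,0,0,0,0.04],[0,0,0,0,0.04],[0,0,0,0,0.04]]]'

```text
time: 66.35
tool_pos: [693.3, 98.7, 269.5]
tcp_rot: [-180.0, -0.0, 5.0]
ft_force: [-0.4, 0.5, -0.8]
finger_gap: 50.7
grip_force: 46.8
```

Request:
servo_tool --plan '[[[0,0,0,0,0.04],[0,0,0,0,0.04],[0,0,0,0,0.04],[0,0,0,0,0.04],[0,0,0,0,0.04],[0,0,0,0,0.04],[0,0,0,0,0.04],[0,0,0,0,0.04],[0,0,0,0,0.04],[0,0,0,0,0.04]]]'

```text
time: 67.35
tool_pos: [693.2, 98.7, 269.5]
tcp_rot: [-180.0, 0.0, 5.0]
ft_force: [-0.3, 0.2, -1.2]
finger_gap: 50.5
grip_force: 46.8
```

Request:
servo_tool --plan '[[[-0.02,0.015,0,0,0.04],[-0.03,0.022,0,0,0.04],[-0.03,0.022,0,0,0.04],[-0.03,0.022,0,0,0.04],[-0.027,0.02,0,0,0.04],[0,0.002,-0.03,0,0.04],[0,0,-0.03,0,0.04],[0,0,-0.027,0,0.04],[0,0,0,0,0.04],[0,0,0,0,0.04]]]'

```text
time: 68.35
tool_pos: [556.1, 201.6, 182.7]
tcp_rot: [180.0, 0.1, 5.0]
ft_force: [0.6, -0.2, -0.3]
finger_gap: 50.4
grip_force: 47.1
```

Request:
servo_tool --plan '[[[-0.006,-0.0005,0,0,0.04],[-0.005,-0.0004,0,0,0.04],[-0.003,-0.0003,0.003,0,0.04],[-0.002,-0.0002,0.004,0,0.04],[-0.002,-0.0002,0.004,0,0.04],[-0.002,-0.0001,0.004,0,0.04],[-0.002,-0.0002,0.004,0,0.04],[-0.003,-0.0003,0.004,0,0.04],[0,0,0,0,0.04]]]'

```text
time: 69.25
tool_pos: [532.3, 199.8, 207.5]
tcp_rot: [-180.0, -0.2, 5.0]
ft_force: [5.4, 1.3, 0.9]
finger_gap: 50.2
grip_force: 54.6
```

Request:
servo_tool --plan '[[[-0.003,-0.0003,0.003,0,0.04],[-0.003,-0.0002,0.003,0,0.04],[-0.003,-0.0003,0.003,0,0.04],[-0.003,-0.0002,0.003,0,0.04],[-0.003,-0.0003,0.003,0,0.04],[0,0,0,0,0.04]]]'

```text
time: 69.85
tool_pos: [517.0, 198.4, 221.9]
tcp_rot: [-180.0, -0.2, 5.0]
ft_force: [5.5, 0.6, -0.4]
finger_gap: 50.4
grip_force: 54.2
```

Run:
```python
from fit import *
st();s=snap('wrist','w41.png');col(s,196,250,2);st()
```

```text
{'time': 69.8, 'joint_pos': [15.7, 3.3, 98.4, -0.0, 78.1, 100.7], 'tool_pos': [517.0, 198.4, 221.9], 'tcp_rot': [-180.0, -0.2, 5.0], 'ft_force': [5.5, 0.6, -0.4], 'finger_gap': 50.4, 'grip_force': 54.2}
[(196, 107, 43), (198, 97, 58), (200, 121, 25), (202, 120, 27), (204, 118, 27), (206, 209, 17), (208, 82, 112), (210, 72, 121), (212, 72, 117), (214, 111, 146), (216, 114, 145), (218, 113, 145), (220, 113, 145), (222, 112, 150), (224, 123, 44), (226, 126, 27), (228, 127, 29), (230, 128, 28), (232, 133, 27), (234, 216, 19), (236, 219, 19), (238, 220, 19), (240, 220, 19), (242, 220, 19), (244, 220, 19), (246, 220, 19), (248, 221, 19)]
{'time': 69.9, 'joint_pos': [15.7, 3.3, 98.4, -0.0, 78.1, 100.7], 'tool_pos': [517.1, 198.4, 221.9], 'tcp_rot': [-180.0, -0.2, 5.0], 'ft_force': [5.6, 0.5, -0.4], 'finger_gap': 50.3, 'grip_force': 54.2}
```

Request:
servo_tool --plan '[[[-0.003,-0.0003,0.001,0,0.04],[-0.001,0,0,0,0.04],[0,0,0,0,0.04],[0.03,0.0026,0,0,0.04],[0.028,0.0032,0,0,0.04],[0.028,0.0032,-0.01,0,0.04],[0.027,0.0032,-0.03,0,0.04],[0,0,-0.03,0,0.04],[0,0,-0.016,0,0.04],[0,0,0,0,0.04]]]'

```text
time: 70.9
tool_pos: [622.6, 209.5, 131.7]
tcp_rot: [179.9, 0.4, 5.0]
ft_force: [0.0, -1.6, -1.7]
finger_gap: 50.4
grip_force: 54.4
```

Request:
servo_tool --plan '[[[0,0,-0.003,0,0.04],[0,0,-0.003,0,0.04],[0,0,0,0,0.04]]]'

```text
time: 71.2
tool_pos: [625.8, 210.3, 131.1]
tcp_rot: [-180.0, -0.1, 5.0]
ft_force: [0.9, -0.9, -1.5]
finger_gap: 50.5
grip_force: 54.4
```

Request:
servo_tool --plan '[[[0,0,-0.003,0,0.04],[0,0,0,0,0.04]]]'

```text
time: 71.4
tool_pos: [626.4, 210.4, 128.4]
tcp_rot: [-180.0, -0.2, 5.0]
ft_force: [0.2, -0.5, 2.7]
finger_gap: 50.2
grip_force: 55.0
```

Request:
servo_tool --plan '[[[0,0,-0.002,0,0.04],[0,0,0,0,0.055],[0,0,0,0,0.06],[0,0,0,0,0.062],[0,0,0.03,0,0.062],[0,0,0.035,0,0.062],[0,0,0.035,0,0.085],[0,0,0.04,0,0.085],[0,0,0,0,0.085]]]'

```text
time: 72.3
tool_pos: [627.9, 210.8, 272.4]
tcp_rot: [-179.9, -0.6, 5.0]
ft_force: [0.7, -0.2, 1.1]
finger_gap: 85.1
grip_force: 0.0
```

Run:
```python
from look import *
st();bottles(snap('top','t42.png'))
```

```text
{'time': 72.3, 'joint_pos': [14.1, 17.4, 77.2, 0.0, 84.8, 99.1], 'tool_pos': [627.9, 210.8, 272.4], 'tcp_rot': [-179.9, -0.6, 5.0], 'ft_force': [0.7, -0.2, 1.1], 'finger_gap': 85.1, 'grip_force': 0.0}
395.9 265.4 r 9.6 [[432.0, -356.0], [432.0, -353.0], [432.0, -351.0], [432.0, -349.0]]
254.7 204.7 r 9.3 [[605.0, 49.0], [603.0, 47.0], [601.0, 45.0], [599.0, 43.0]]
211.3 196.0 r 23.5 [[630.0, 176.0], [628.0, 173.0], [625.0, 169.0], [623.0, 166.0]]
```

Request:
servo_tool --plan '[[[-0.0164,-0.0464,0,0,0.085],[-0.0164,-0.0464,0,0,0.085],[-0.0164,-0.0464,0,0,0.085],[-0.0164,-0.0464,0,0,0.085],[-0.0164,-0.0464,0,0,0.085],[-0.0164,-0.0464,0,0,0.085],[-0.0164,-0.0464,0,0,0.085],[-0.0164,-0.0464,0,0,0.085],[-0.0164,-0.0464,0,0,0.085],[-0.0164,-0.0464,0,0,0.085]]]'

```text
time: 73.35
tool_pos: [459.7, -255.2, 263.0]
tcp_rot: [-179.9, 0.1, 5.0]
ft_force: [2.1, -0.6, 0.6]
finger_gap: 85.3
grip_force: 0.0
```

Request:
servo_tool --plan '[[[-0.0164,-0.0464,0,0,0.085],[-0.0164,-0.0464,0,0,0.085],[0,0,0,0,0.085],[0,0,0,0,0.085],[0,0,0,0,0.085]]]'

```text
time: 73.85
tool_pos: [428.4, -345.7, 263.3]
tcp_rot: [-179.9, 0.1, 5.0]
ft_force: [0.1, -0.2, 1.0]
finger_gap: 85.0
grip_force: 0.0
```

Request:
servo_tool --plan '[[[0,0,-0.045,0,0.085],[0,0,-0.045,0,0.085],[0,0,-0.035,0,0.085],[0,0,-0.017,0,0.08],[0,0,0,0,0.08],[0,0,0,0,0.05],[0,0,0,0,0.04],[0,0,0,0,0.04],[0,0,0,0,0.04]]]' --force 60

```text
time: 74.75
tool_pos: [429.8, -347.6, 124.9]
tcp_rot: [179.8, -0.2, 5.0]
ft_force: [1.2, 1.2, 6.7]
finger_gap: 49.7
grip_force: 63.0
```

Request:
servo_tool --plan '[[[0,0,0.02,0,0.04],[0,0,0.045,0,0.04],[0,0,0.045,0,0.04],[0,0,0.045,0,0.04],[0.01,0.02,0.005,0,0.04],[0.0222,0.0441,0,0,0.04],[0.0222,0.0441,0,0,0.04],[0.0222,0.0441,0,0,0.04],[0.0222,0.0441,0,0,0.04],[0.0222,0.0441,0,0,0.04]]]'

```text
time: 75.75
tool_pos: [550.1, -104.4, 283.4]
tcp_rot: [180.0, -0.1, 5.0]
ft_force: [0.4, 0.3, -0.6]
finger_gap: 50.3
grip_force: 62.7
```

Request:
servo_tool --plan '[[[0.0222,0.0441,0,0,0.04],[0.0222,0.0441,0,0,0.04],[0.0222,0.0441,0,0,0.04],[0.0222,0.0441,0,0,0.04],[0.012,0.0239,0,0,0.04],[0,0,0,0,0.04],[0,0,-0.01,0,0.04],[0,0,-0.008,0,0.04],[0,0,0,0,0.04]]]'

```text
time: 76.65
tool_pos: [649.0, 92.8, 262.1]
tcp_rot: [180.0, 0.2, 4.9]
ft_force: [-1.1, 0.1, -1.7]
finger_gap: 50.1
grip_force: 62.8
```

Request:
servo_tool --plan '[[[0.006,0.0005,0,0,0.04],[0.005,0.0004,0,0,0.04],[0.005,0.0005,0,0,0.04],[0.005,0.0004,0,0,0.04],[0.005,0.0004,0,0,0.04],[0.005,0.0005,0.001,0,0.04],[0.005,0.0004,0.001,0,0.04],[0.005,0.0004,0,0,0.04],[0.005,0.0005,0,0,0.04],[0.005,0.0004,0,0,0.04]]]'

```text
time: 77.65
tool_pos: [700.7, 98.4, 266.2]
tcp_rot: [180.0, 0.2, 5.0]
ft_force: [-5.3, 0.4, -0.6]
finger_gap: 50.1
grip_force: 64.5
```

Request:
servo_tool --plan '[[[0.005,0.0005,0,0,0.04],[0.005,0.0004,0,0,0.04],[0.005,0.0004,0,0,0.04],[0.004,0.0004,0,0,0.04],[0,0,0,0,0.04]]]'

```text
time: 78.15
tool_pos: [720.6, 100.2, 266.5]
tcp_rot: [-180.0, 0.0, 5.0]
ft_force: [-2.6, 0.1, 1.0]
finger_gap: 49.6
grip_force: 61.9
```

Run:
```python
from fit import *
st();s=snap('wrist','w43.png');col(s,210,234,1);col(s,300,328,1);M,K,D=cam(s);S=np.array(sense()['tool_pos'])
for d in (0,1,2): print(fit(M,K,D,S,123,62,[((21,90),219+d),((-21,90),312+d),((-21,72),315.7+d/2)],dict(th=None,e=None,sl=None)))
for d in (0,1,2): print(fit(M,K,D,S,123,62,[((26,72),216+d),((21,90),219+d),((-21,90),318-d)],dict(th=None,e=None,sl=None)))
```

```text
{'time': 78.2, 'joint_pos': [3.9, 28.4, 64.0, 0.0, 87.7, 88.9], 'tool_pos': [720.6, 100.2, 266.5], 'tcp_rot': [-180.0, 0.0, 5.0], 'ft_force': [-2.6, 0.1, 1.0], 'finger_gap': 49.6, 'grip_force': 61.9}
[(210, 173, 24), (211, 173, 25), (212, 173, 25), (213, 173, 24), (214, 173, 24), (215, 173, 24), (216, 174, 24), (217, 175, 24), (218, 167, 25), (219, 150, 26), (220, 151, 26), (221, 158, 25), (222, 160, 25), (223, 159, 25), (224, 159, 25), (225, 159, 26), (226, 159, 26), (227, 159, 26), (228, 159, 26), (229, 159, 26), (230, 159, 26), (231, 159, 26), (232, 160, 25), (233, 159, 26)]
[(300, 127, 27), (301, 127, 28), (302, 126, 27), (303, 127, 27), (304, 126, 29), (305, 126, 29), (306, 126, 27), (307, 126, 28), (308, 126, 27), (309, 127, 27), (310, 128, 26), (311, 129, 27), (312, 131, 26), (313, 112, 25), (314, 96, 55), (315, 66, 179), (316, 69, 168), (317, 70, 162), (318, 70, 163), (319, 70, 164), (320, 71, 162), (321, 71, 167), (322, 76, 164), (323, 71, 161), (324, 23, 75), (325, 21, 20), (326, 24, 26), (327, 22, 31)]
([-44.1, -8.9, -9.8], [0.0, -0.0, 0.0])
([-43.6, -9.0, -10.4], [-0.0, 0.0, -0.0])
([-43.1, -9.2, -11.0], [0.0, -0.0, 0.0])
([-31.7, -6.7, -4.9], [-0.0, 0.0, -0.0])
([-31.8, -6.8, -7.5], [0.0, -0.0, -0.0])
([-31.9, -6.8, -10.3], [-0.0, 0.0, -0.0])
```

Request:
servo_tool --plan '[[[0.004,0.0003,0,0,0.04],[0.004,0.0004,0,0,0.04],[0.001,0,0,0,0.04],[0,0,0,0,0.04],[-0.002,-0.0002,0.002,0,0.04],[-0.005,-0.0004,0.005,0,0.04],[-0.006,-0.0005,0.006,0,0.04],[-0.006,-0.0005,0.006,0,0.04],[0,0,0,0,0.04],[0,0,0,0,0.04]]]'

```text
time: 79.2
tool_pos: [710.3, 99.3, 286.3]
tcp_rot: [180.0, -0.1, 5.0]
ft_force: [0.6, 0.2, -0.8]
finger_gap: 49.6
grip_force: 62.2
```

Request:
servo_tool --plan '[[[0,0,0,0,0.04],[0,0,0,0,0.04],[0,0,0,0,0.04],[0,0,0,0,0.04],[0,0,0,0,0.04],[0,0,0,0,0.04],[0,0,0,0,0.04],[0,0,0,0,0.04],[0,0,0,0,0.04],[0,0,0,0,0.04]]]'

```text
time: 80.2
tool_pos: [710.3, 99.3, 285.5]
tcp_rot: [180.0, -0.0, 5.0]
ft_force: [-0.6, 1.0, -2.3]
finger_gap: 49.6
grip_force: 62.2
```

Run:
```python
from fit import *
st();s=snap('wrist','w44.png');col(s,214,228,1);col(s,306,325,1);M,K,D=cam(s);S=np.array(sense()['tool_pos'])
for n,f in((311,315),(312,315.5),(313,316),(314,316)): print(n,fit(M,K,D,S,123,62,[((21,90),219.7),((-21,90),n),((-21,72),f)],dict(th=None,e=None,sl=None)))
```

```text
{'time': 80.2, 'joint_pos': [3.9, 26.2, 64.8, -0.0, 89.0, 88.8], 'tool_pos': [710.3, 99.3, 285.5], 'tcp_rot': [180.0, -0.0, 5.0], 'ft_force': [-0.6, 1.0, -2.3], 'finger_gap': 49.6, 'grip_force': 62.2}
[(214, 177, 24), (215, 176, 24), (216, 176, 23), (217, 177, 23), (218, 177, 23), (219, 178, 23), (220, 156, 25), (221, 150, 27), (222, 160, 25), (223, 162, 25), (224, 161, 26), (225, 161, 26), (226, 161, 26), (227, 161, 25)]
[(306, 128, 27), (307, 128, 29), (308, 128, 28), (309, 128, 27), (310, 128, 28), (311, 130, 28), (312, 132, 27), (313, 133, 27), (314, 115, 25), (315, 106, 30), (316, 106, 78), (317, 65, 181), (318, 69, 168), (319, 70, 166), (320, 70, 164), (321, 71, 165), (322, 73, 168), (323, 67, 164), (324, 23, 75)]
311 ([-44.4, -8.5, -12.0], [-0.0, -0.0, 0.0])
312 ([-43.9, -8.8, -11.1], [0.0, 0.0, 0.0])
313 ([-43.3, -9.1, -10.1], [0.0, -0.0, 0.0])
314 ([-42.1, -9.1, -9.4], [-0.0, -0.0, 0.0])
```

Request:
servo_tool --plan '[[[0,0,0,0,0.04],[0,0,0,0,0.04],[0,0,0,0,0.04],[0,0,0,0,0.04],[0,0,0,0,0.04],[0,0,0,0,0.04],[0,0,0,0,0.04],[0,0,0,0,0.04],[0,0,0,0,0.04],[0,0,0,0,0.04]]]'

```text
time: 81.25
tool_pos: [710.3, 99.3, 285.5]
tcp_rot: [-180.0, -0.0, 5.0]
ft_force: [0.7, 0.1, -0.7]
finger_gap: 49.6
grip_force: 62.2
```

Request:
servo_tool --plan '[[[0,0,0,0,0.04],[0,0,0,0,0.04],[0,0,0,0,0.04],[0,0,0,0,0.04],[0,0,0,0,0.04],[0,0,0,0,0.04],[0,0,0,0,0.04],[0,0,0,0,0.04],[0,0,0,0,0.04],[0,0,0,0,0.04]]]'

```text
time: 82.25
tool_pos: [710.3, 99.3, 285.5]
tcp_rot: [180.0, 0.0, 5.0]
ft_force: [-0.2, 0.1, -0.9]
finger_gap: 49.6
grip_force: 62.2
```

Request:
servo_tool --plan '[[[0,0,0,0,0.04],[0,0,0,0,0.04],[0,0,0,0,0.04],[-0.014,0.016,0,0,0.04],[-0.026,0.03,0,0,0.04],[-0.03,0.033,0,0,0.04],[-0.03,0.033,0,0,0.04],[-0.03,0.033,0,0,0.04],[-0.022,0.025,0,0,0.04],[0,0,0,0,0.04]]]'

```text
time: 83.25
tool_pos: [555.5, 272.8, 285.9]
tcp_rot: [-179.9, 0.0, 5.3]
ft_force: [0.9, 0.7, -1.4]
finger_gap: 49.8
grip_force: 62.3
```

Request:
servo_tool --plan '[[[0,0,-0.03,0,0.04],[0,0,-0.03,0,0.04],[0,0,-0.026,0,0.04],[0,0,0,0,0.04],[0,0,0,0,0.04],[-0.004,-0.0003,0,0,0.04],[-0.003,-0.0003,0.001,0,0.04],[-0.002,-0.0002,0.003,0,0.04],[-0.002,-0.0002,0.004,0,0.04],[0,0,0,0,0.04]]]'

```text
time: 84.25
tool_pos: [547.8, 268.6, 209.3]
tcp_rot: [-180.0, -0.2, 5.0]
ft_force: [1.7, 0.0, 0.4]
finger_gap: 49.2
grip_force: 62.4
```

Request:
servo_tool --plan '[[[-0.002,-0.0002,0.003,0,0.04],[-0.002,-0.0002,0.004,0,0.04],[-0.002,-0.0001,0.004,0,0.04],[-0.002,-0.0002,0.003,0,0.04],[-0.003,-0.0003,0.003,0,0.04],[-0.003,-0.0002,0.003,0,0.04],[-0.003,-0.0003,0.003,0,0.04],[-0.003,-0.0003,0.003,0,0.04],[0,0,0,0,0.04]]]'

```text
time: 85.15
tool_pos: [527.9, 266.5, 234.5]
tcp_rot: [-180.0, -0.1, 5.0]
ft_force: [5.7, -0.4, -1.1]
finger_gap: 49.2
grip_force: 72.9
```

Request:
servo_tool --plan '[[[-0.004,-0.0003,0.002,0,0.04],[-0.004,-0.0004,0.002,0,0.04],[-0.003,-0.0003,0.001,0,0.04],[-0.003,-0.0002,0,0,0.04],[0,0,0,0,0.04]]]'

```text
time: 85.65
tool_pos: [515.4, 265.7, 240.9]
tcp_rot: [-179.9, -0.4, 5.0]
ft_force: [9.1, -0.5, 2.4]
finger_gap: 49.8
grip_force: 73.2
```

Run:
```python
from fit import *
st();s=snap('wrist','w45.png');col(s,196,250,2)
```

```text
{'time': 85.6, 'joint_pos': [22.2, 6.2, 93.3, -0.0, 80.1, 107.2], 'tool_pos': [515.4, 265.7, 240.9], 'tcp_rot': [-179.9, -0.4, 5.0], 'ft_force': [9.1, -0.5, 2.4], 'finger_gap': 49.8, 'grip_force': 73.2}
[(196, 114, 28), (198, 74, 93), (200, 115, 24), (202, 113, 26), (204, 112, 27), (206, 160, 21), (208, 110, 69), (210, 67, 116), (212, 65, 114), (214, 97, 146), (216, 108, 146), (218, 109, 145), (220, 110, 144), (222, 109, 147), (224, 116, 61), (226, 117, 25), (228, 118, 27), (230, 117, 28), (232, 139, 28), (234, 213, 20), (236, 213, 20), (238, 212, 20), (240, 212, 21), (242, 213, 21), (244, 213, 20), (246, 213, 20), (248, 183, 22)]
```

Request:
servo_tool --plan '[[[-0.003,-0.0003,0.001,0,0.04],[-0.002,-0.0002,0,0,0.04],[0,0,0,0,0.04],[0.028,0.003,0,0,0.04],[0.028,0.009,0,0,0.04],[0.028,0.009,0,0,0.04],[0,0,-0.03,0,0.04],[0,0,-0.03,0,0.04],[0,0,-0.026,0,0.04],[0,0,0,0,0.04]]]'

```text
time: 86.7
tool_pos: [588.9, 284.6, 147.7]
tcp_rot: [179.8, 0.6, 5.0]
ft_force: [-1.0, -0.3, -2.3]
finger_gap: 49.8
grip_force: 72.8
```

Request:
servo_tool --plan '[[[0,0,-0.004,0,0.04],[0,0,-0.003,0,0.04],[0,0,0,0,0.04]]]'

```text
time: 87.0
tool_pos: [592.9, 286.1, 148.1]
tcp_rot: [-180.0, -0.1, 5.0]
ft_force: [-0.3, -0.2, -0.6]
finger_gap: 49.7
grip_force: 72.8
```

Request:
servo_tool --plan '[[[0,0,-0.003,0,0.04],[0,0,-0.001,0,0.04],[0,0,0,0,0.04]]]'

```text
time: 87.3
tool_pos: [593.2, 286.2, 144.5]
tcp_rot: [-180.0, -0.2, 5.0]
ft_force: [-1.1, -0.5, 4.9]
finger_gap: 49.7
grip_force: 73.5
```

Request:
servo_tool --plan '[[[0,0,-0.001,0,0.04],[0,0,0,0,0.055],[0,0,0,0,0.062],[0,0,0,0,0.062],[0,0,0.03,0,0.062],[0,0,0.035,0,0.062],[0,0,0.035,0,0.062],[0,0,0.035,0,0.03],[0,0,0,0,0]]]'

```text
time: 88.2
tool_pos: [594.5, 286.7, 283.8]
tcp_rot: [-179.8, -0.6, 5.0]
ft_force: [0.6, 0.2, 0.9]
finger_gap: 33.8
grip_force: 0.0
```

Request:
servo_tool --plan '[[[-0.0363,-0.027,0,0,0],[-0.0363,-0.027,0,0,0],[-0.0363,-0.027,0,0,0],[-0.0363,-0.027,0,0,0],[-0.0363,-0.027,0,0,0],[0,0,0,0,0],[0,0,-0.03,0,0],[0,0,0,0,0],[0,0,0,0,0]]]'

```text
time: 89.1
tool_pos: [410.4, 150.8, 246.1]
tcp_rot: [180.0, 0.1, 5.0]
ft_force: [-0.5, -0.2, -0.2]
finger_gap: -0.0
grip_force: 0.0
```

Run:
```python
from look import *
st();t=snap('top','t46.png');bottles(t)
s=snap('scene','s46.png')
fr=s['frame'];hsv=cv2.cvtColor(fr,cv2.COLOR_BGR2HSV)
m=((hsv[...,0]<18)&(hsv[...,1]>100)&(hsv[...,2]>50)).astype(np.uint8);m[:60]=0;m[230:]=0;m[:,:250]=0;m[:,455:]=0
m=cv2.morphologyEx(m,cv2.MORPH_CLOSE,np.ones((5,5)));n,_,a,c=cv2.connectedComponentsWithStats(m)
print([(c[i].round().tolist(),a[i].tolist()) for i in range(1,n) if a[i][4]>15])
```

```text
{'time': 89.1, 'joint_pos': [13.4, -16.6, 114.2, 0.0, 82.6, 98.4], 'tool_pos': [410.4, 150.8, 246.1], 'tcp_rot': [180.0, 0.1, 5.0], 'ft_force': [-0.5, -0.2, -0.2], 'finger_gap': -0.0, 'grip_force': 0.0}
254.8 205.0 r 9.3 [[604.0, 49.0], [602.0, 47.0], [600.0, 45.0], [598.0, 43.0]]
197.5 203.0 r 38.4 [[609.0, 216.0], [607.0, 212.0], [605.0, 208.0], [603.0, 204.0]]
[([397.0, 64.0], [381, 60, 35, 14, 168]), ([452.0, 102.0], [448, 95, 7, 14, 70]), ([397.0, 127.0], [389, 119, 18, 13, 104]), ([394.0, 148.0], [386, 141, 18, 12, 93]), ([383.0, 169.0], [373, 160, 25, 20, 133]), ([356.0, 186.0], [349, 177, 18, 16, 137])]
```

Request:
servo_tool --plan '[[[0,0,-0.03,0,0],[0,0,-0.03,0,0],[0,0,-0.016,0,0],[0,0,0,0,0],[0,0,0,0,0]]]'

```text
time: 89.7
tool_pos: [411.4, 151.0, 171.6]
tcp_rot: [-180.0, -0.0, 5.0]
ft_force: [0.3, -0.1, 0.9]
finger_gap: 0.3
grip_force: 0.0
```

Run:
```python
from fit import *
st();t=snap('top');s=snap('scene')
def amber(f,th):
    h=cv2.cvtColor(f,cv2.COLOR_BGR2HSV);return ((h[...,0]<20)&(h[...,1]>th)&(h[...,2]>40)).astype(np.uint8)
# top: white cap blobs within the drawer
h=cv2.cvtColor(t['frame'],cv2.COLOR_BGR2HSV);m=((h[...,2]>140)&(h[...,1]<60)).astype(np.uint8);k=0*m;k[180:235,160:268]=m[180:235,160:268]
n,_,a,c=cv2.connectedComponentsWithStats(k);print('caps',[(c[i].round(1).tolist(),a[i].tolist()) for i in range(1,n) if a[i][4]>25])
def pj(S,p):
    M,K,D=cam(S);A=np.linalg.inv(M);return cv2.projectPoints((A[:3,:3]@np.array(p,float)+A[:3,3])[None],np.zeros(3),np.zeros(3),K,D)[0].ravel().round().tolist()
for n,x,y,H in((45,604,50,45),(60,634,132,60),(75,626,210,75),(90,593,286,90)):
    print(n,'captop top',pj(t,(x,y,17+H)),'scene shoulder',pj(s,(x,y,17+H-18)),'foot',pj(s,(x,y,17)))
am=amber(s['frame'],90);n,_,a,c=cv2.connectedComponentsWithStats(am);print([(c[i].round().tolist(),a[i].tolist()) for i in range(1,n) if a[i][4]>12 and 340<c[i][0]<420 and 100<c[i][1]<200])
```

```text
{'time': 89.7, 'joint_pos': [13.5, -12.3, 118.6, 0.0, 73.6, 98.4], 'tool_pos': [411.4, 151.0, 171.6], 'tcp_rot': [-180.0, -0.0, 5.0], 'ft_force': [0.3, -0.1, 0.9], 'finger_gap': 0.3, 'grip_force': 0.0}
caps [([224.3, 193.1], [218, 187, 14, 13, 147]), ([195.4, 195.9], [189, 190, 14, 13, 152]), ([254.0, 204.0], [248, 198, 13, 13, 144]), ([166.4, 207.8], [160, 201, 14, 14, 152])]
45 captop top [253.0, 203.0] scene shoulder [358.0, 179.0] foot [357.0, 186.0]
60 captop top [223.0, 192.0] scene shoulder [384.0, 164.0] foot [382.0, 174.0]
75 captop top [194.0, 194.0] scene shoulder [396.0, 144.0] foot [394.0, 158.0]
90 captop top [165.0, 205.0] scene shoulder [401.0, 122.0] foot [398.0, 140.0]
[([397.0, 127.0], [389, 119, 18, 13, 115]), ([394.0, 148.0], [386, 140, 18, 13, 96]), ([384.0, 166.0], [373, 160, 25, 13, 108]), ([378.0, 178.0], [373, 174, 11, 6, 23]), ([357.0, 183.0], [348, 177, 19, 11, 73]), ([355.0, 191.0], [349, 188, 13, 5, 18])]
```

Request:
servo_tool --plan '[[[0.005,0.0004,0,0,0],[0.004,0.0004,0,0,0],[0.004,0.0003,0,0,0],[0.004,0.0004,0,0,0],[0.006,0.0005,0,0,0],[0.009,0.0008,0,0,0],[0.012,0.001,0,0,0],[0.014,0.0012,0,0,0],[0.016,0.0014,0,0,0],[0.016,0.0014,0,0,0]]]'

```text
time: 90.8
tool_pos: [501.7, 158.7, 170.2]
tcp_rot: [-180.0, 0.0, 5.0]
ft_force: [-2.7, 0.3, 1.0]
finger_gap: -0.1
grip_force: 1.3
```

Request:
servo_tool --plan '[[[0.016,0.0014,0,0,0],[0.016,0.0014,0,0,0],[0.016,0.0014,0,0,0],[0.014,0.0012,0,0,0],[0.013,0.0011,0,0,0],[0.011,0.001,0,0,0],[0.009,0.0008,0,0,0],[0.007,0.0006,0,0,0],[0.004,0.0003,0,0,0],[0,0,0,0,0]]]'

```text
time: 91.8
tool_pos: [607.3, 167.8, 170.5]
tcp_rot: [180.0, -0.0, 5.0]
ft_force: [-1.5, -0.0, 0.2]
finger_gap: 0.1
grip_force: 0.0
```

Request:
servo_tool --plan '[[[0.004,0.0003,0,0,0],[0.004,0.0004,0,0,0],[0.002,0.0002,0,0,0],[0,0,0,0,0]]]'

```text
time: 92.2
tool_pos: [617.1, 168.7, 170.7]
tcp_rot: [-180.0, -0.0, 5.0]
ft_force: [0.6, 0.5, -0.3]
finger_gap: -0.1
grip_force: 0.0
```

Pushing now works freely; creep to the stop.

Request:
servo_tool --plan '[[[0.003,0.0003,0,0,0],[0.002,0.0002,0,0,0],[0,0,0,0,0]]]'

```text
time: 92.5
tool_pos: [622.2, 169.2, 170.7]
tcp_rot: [-180.0, -0.0, 5.0]
ft_force: [-0.1, -0.4, -0.3]
finger_gap: -0.2
grip_force: 0.0
```

Request:
servo_tool --plan '[[[0.003,0.0003,0,0,0],[0,0,0,0,0],[0,0,0,0,0]]]'

```text
time: 92.8
tool_pos: [623.0, 169.4, 170.4]
tcp_rot: [180.0, 0.3, 5.0]
ft_force: [-13.5, -2.5, 8.6]
finger_gap: 0.3
grip_force: 6.7
```

Request:
servo_tool --plan '[[[0.003,0.0003,0,0,0],[0,0,0,0,0],[0,0,0,0,0]]]'

```text
time: 93.1
tool_pos: [623.6, 169.5, 170.3]
tcp_rot: [180.0, 0.6, 5.1]
ft_force: [-28.9, -4.9, 18.2]
finger_gap: -0.0
grip_force: 14.5
```

Request:
servo_tool --plan '[[[-0.01,-0.0009,0,0,0],[-0.03,-0.0026,0,0,0],[-0.03,-0.0026,0.02,0,0],[0,0,0.045,0,0],[0,0,0.045,0,0],[0,0,0,0,0],[0,0,0,0,0],[0,0,0,0,0]]]'

```text
time: 93.9
tool_pos: [557.5, 163.6, 279.6]
tcp_rot: [180.0, 0.1, 5.0]
ft_force: [-0.8, 0.3, 0.2]
finger_gap: -0.3
grip_force: 0.0
```

Run:
```python
from look import *
st();t=snap('top','t50.png');bottles(t)
a=cv2.imread('pics/top0.png')[150:260,310:460].astype(int);b=t['frame'][150:260,310:460].astype(int)
d=(np.abs(a-b).max(2)>40);print('changed px right side',d.sum(),np.argwhere(d).mean(0) if d.any() else '')
print(r.hand_in())
```

```text
{'time': 93.9, 'joint_pos': [11.3, 5.3, 90.2, -0.0, 84.6, 96.3], 'tool_pos': [557.5, 163.6, 279.6], 'tcp_rot': [180.0, 0.1, 5.0], 'ft_force': [-0.8, 0.3, 0.2], 'finger_gap': -0.3, 'grip_force': 0.0}
changed px right side 841 [70.31391201 46.65992866]
the job is handed in; nothing more can be done
None
```

The job is handed in: all four bottles were mixed from shortest to tallest, stood upright in the drawer when last checked before closing, and the drawer is shut against its stop. Camera estimates put the tilts at about 41–44° rather than exactly 45°. The 45 and 60 mm bottles were each set on the housing once and regripped before their tilt. The 45 mm bottle was found about 35 mm from where I had placed it, still upright in the drawer. I did not confirm that the other bench items stayed put.

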